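# Knock a stuck die out of its nest

## Task

The round die is stuck flush in its nest. With the C-shaped knockout tool, feel for the hole under the nest and gently push the die up from below until it stands well proud (about 15 mm), then stand the tool back upright on the bench. Then draw the die out and set it down gently, upright and flat, in the metal tray, leaving everything else alone.

Things in the scene. Friction and masses are not known exactly. Their poses are not given: they have to be found in the camera images.
- nest_mouth (a point): Centre of the round pocket's mouth, on top of the die nest, 108 mm above the bench; z up, x points from the nest's open front to the column at its back. The nest is a fixed grey block 90 x 90 mm, 38 mm thick, overhanging from that column (x 45 to 85 mm, as wide as the block) on a foot 12 mm thick (x 65 to 125 mm, y +-65 mm). Front and sides are open underneath.
- nest_under (a point): Point on the nest's underside, 70 mm above the bench, on the pocket's axis (axes as the mouth's). The pocket, 41.6 mm wide and 30 mm deep, ends in a steel sole 8 mm thick, level with the underside, with one 11 mm through hole. The hole is eccentric and the sole was refitted at some unknown angle: it lies 7 mm from this point, anywhere on the half circle on the front (-x) side, hidden from above: feel for it with light upward touches.
- die_center (a point): Centre, half-way up, of the stuck die: a plain steel cylinder 40 mm across, 29 mm tall, about 0.2 kg, z its axis, up. At first it sits on the pocket's floor, its top 1 mm below the nest's top. Two spring shoes, front and back in the pocket wall, pinch it: pushing it up takes roughly 5 to 14 N, and it stays at the height where it is left.
- knockout_grip (a point): Centre of the upright wooden grip of the loose C-shaped knockout tool (0.4 kg), which stands on its base on the bench. Grip: 16 mm wide in y, 30 mm in x, 44 mm tall, centre 164 mm above the base's underside; a cap 24 mm (y) by 34 mm, 6 mm thick, tops it at 192 mm. A top arm, underside 130 mm up, joins it to a spine whose inner face is at x -66 mm. The C opens to +x.
- knockout_tip (a point): Tip of the tool's upright pin, 40 mm above the base's underside, 124 mm straight under the grip's centre, same axes. Pin: 8 mm thick, 30 mm long, tapering to 6.5 mm over its last 3 mm. The flat base is 10 mm thick, 46 mm wide, from x -80 to +35 mm; it meets the nest's underside when the die is up 22 mm. More than 22 N of the tool on nest, sole or die would damage them.
- tray_free (a point): Point on the inner floor of a shallow fixed aluminium tray, 30 mm to the -y side of its centre, in the middle of its free area; axes are the tray's. Tray: 170 x 240 mm (x, y) outside, 18 mm high, walls and floor 3 mm thick. Two smaller dies (28 mm across, 30 mm tall) stand in it 115 mm to the +y side of this point, at x -45 and +45 mm: leave them.
Not all that is in view belongs to the job. What is shaped like the part that bears die_center but turquoise is not meant. Leave any purple look-alike of the part that bears knockout_grip alone.

How it is judged (in metres and radians):
On the way, in this order (a step that is already met when the one before it is completed fails the run):
1. the tool's pin, standing up through the hole, has pushed the die up by at least 12 mm (z of die_center in the frame of nest_mouth above -0.0035 m and contact force between knockout and die above 0.5 N and horizontal distance between die_center and nest_mouth below 0.006 m and horizontal distance between knockout_tip and nest_mouth below 0.016 m), for 0.2 s.
2. the tool stands released on its base again while the die still stands at least 8 mm proud in its nest (height (world z) of knockout_tip below 0.048 m and angle between knockout_tip's own z axis and vertical below 0.08 rad and contact force between the fingers and knockout below 0.1 N and z of die_center in the frame of nest_mouth above -0.0065 m and horizontal distance between die_center and nest_mouth below 0.008 m), for 0.2 s.
At the end, for the whole second after the job is handed in: The die stands upright (right way up, within 0.08 rad) and at rest on the tray's floor, inside its walls, and the knockout tool stands upright (within 0.08 rad) and at rest on its base, its tip under 48 mm above the bench (z of die_center in the frame of tray_free between 0.01 and 0.018 m and x of die_center in the frame of tray_free between -0.082 and 0.082 m and y of die_center in the frame of tray_free between -0.087 and 0.147 m and angle between each of die_center, knockout_tip's own z axis and vertical below 0.08 rad and linear speed of each of die, knockout below 0.01 m/s and height (world z) of knockout_tip below 0.048 m); the robot touches nothing.
It fails at once if the knockout tool presses on the nest, its sole or the die with more than 22 N (contact force between knockout and nest above 22 N or contact force between knockout and sole above 22 N or contact force between knockout and die above 22 N).
It fails at once if the die is dropped or banged down (more than 30 N on the tray) (contact force between die and tray above 30 N).
It fails at once if a bystander is moved by more than 25 mm (distance of any of spare_a, spare_b, palette_knife, paste_brush, jar, weight, cup from where it was at the start of the episode above 0.025 m).
It also fails if it takes over 72 s, if anything falls off the work surface, if the arm or the gripper's body presses on something with over 40 N, if the wrist force passes 120 N, or if a joint passes its speed limit or range.

## Robot

A 6-joint arm with a two-finger parallel gripper is mounted at the origin on the work surface. World frame = base frame: x ahead of the robot, y to its left, z up, the work surface at z = 0. Lengths are in mm, angles in rad, forces in N, time in s.
With the tool pointing down it reaches from about 300 to 875 mm from the base axis. Payload 4.2 kg.
Tool frame: the origin (TCP) lies where the fingers leave the gripper's body, on its centre line; the fingertips stand 73 mm ahead of it and the grasp point (between the pads) lies 54 mm ahead of it (manip.grip_point_offset is the x of the grasp point in the tool frame, in mm); x points along the fingers, y is the direction in which the jaws open and shut, and the axes are right-handed (so a half turn about x gives the same grasp; the last joint's range is limited). The gripper opens to 85 mm and grips with 20 to 120 N. Pads are 22 mm wide; open, the fingers measure 114 mm over their backs; the gripper's body (76 mm by 85 mm) begins 54 mm behind the grasp point. The pads swing forward as they close: fully open they stand 13 mm farther back than shut.
Start: joints at [-1.135, 0.32, 1.565, -0, 1.257, -0.02], TCP at [253.106, -516.305, 303.938] pointing down, gripper open.
Joint ranges: [-3.11, 3.11], [-0.84, 2.01], [0.21, 2.61], [-1.34, 4.49], [0.05, 2.63], [-2.56, 2.56]. Speed limits (rad/s): [2.57, 2.57, 3.14, 3.14, 3.14, 3.14].

## Interface

Orientations are given as a unit quaternion [w, x, y, z].
In Python, from rig import manip gives the robot as it stands.
- The arm moves only by the tool drive_tool, never from a script. Its argument "steps" is a list that holds one entry, the list of rows, each a list of 6 numbers: the shift along the tool's x, y, z normalised to -1 to 1, where 1 is 0.025 m, then the turn, a rotation vector about the tool's x, y, z normalised to -1 to 1, where 1 is 6 degrees. In form: [[[tx, ty, tz, ax, ay, az], ...]]. A call has 1 to 20 rows; each row shifts and turns the commanded pose from where the row before left it, along the tool's axes as they then stand; what a row does not reach is not made up. A row lasts 1/12 s, in which the tool goes at most 41.7 mm and 7.16 degrees, less where a joint would pass 70% of its speed; a pose out of reach is approached as far as the arm can. A call with a number of a shift or a turn outside -1 to 1 is refused whole. A call with a gripper value outside its range is refused whole. "claw" is the opening, from -1 (shut) to 1 (fully open), so that 0 is half open, set as the call begins (left out, the last holds). The fingers move at their own pace and stop on an object; "force" is the grip in N (left out, the last holds). Time passes only in rows, so rows that do not move let the fingers close. It gives the time, the measured TCP pose, the force and the opening at its end, in the units of the state.
- manip.observe(): the state, without advancing time (a new reading comes with each control period).
- manip.read_camera(name): name is "scene" or "top"; returns the picture (384x512x3 uint8, red, green, blue); there is no depth.
- manip.camera_model(name): a dict with "K" (3x3 intrinsics, pixels), "eye" and "orientation" of the camera in the world. Camera axes: x right, y up, looking along -z (the intrinsics and any distortion apply to the point x, -y, -z); pixel columns grow to the right and rows downward; lengths in mm; the calibration is good to about 2 mm. A picture is of the moment at which its call begins. camera_model takes no time and is no camera call.
- manip.sign_off(): hands the job in, once; it reports no verdict.
Trained networks look in the newest picture that a camera, given by its name, has taken for a name from the list of things; names that differ only in an ending like _2 or _b are one class to them, and where a whole thing is asked for, a point or a joint stands for the part that bears it (a point fixed in the world has none). Each returns a list of dicts, best first, with "score" (0 to 1); they miss things now and then, are a little off and sometimes report something else, mostly with a low value. They report only what shows in the picture. A call takes as long as a camera call. They do not tell look-alikes from the thing itself.
- manip.find_in(camera, label): "position" ([x, y, z] in mm, in the coordinates of the camera as it stood for that picture, good to about 4 mm: the middle of the surface that is visible of it).
- manip.spot_point(camera, label): "position" ([x, y, z] in mm, in the coordinates of the camera as it stood for that picture, good to about 4 mm: a listed point, or the origin of a listed thing).
The state is a dict: "t": time; "joint_pos": joint angles; "joint_vel": joint speeds; "joint_efforts": joint torques, N m; "ee_pos": TCP position; "tool_rot": TCP orientation; "wrist_force": force on the tool from outside, world axes, zero at the start; "moment": the same for the moment, N m; "opening": finger opening in mm.
Only numpy, scipy, OpenCV 4.12 (cv2) and the standard library are available. Lean on these libraries where they do the work, as an engineer would, in place of code of your own. Each camera call takes 0.05 s, during which the arm holds its last target.

## Working session

There is one attempt and no reset: what is moved stays moved. The work goes in short steps, Python scripts to look and compute and a tool call to move; the robot and the scene stay as the last step left them, time stands still between calls to the robot, and variables do not carry over. Pictures are saved under pics/ and viewed, and the job is handed in when it is done.

Besides the shell and the picture viewer there is one more tool, called after "Call:" by a JSON object that holds its "api" and its "payload", one argument or row to a line. drive_tool: Moves the arm, as the interface text tells. Its arguments: {"type":"object","properties":{"steps":{"type":"array"},"claw":{"type":"number"},"force":{"type":"number"}},"required":["steps"]}

```bash
ls; mkdir -p pics
cat > h.py <<'E'
import numpy as np, cv2
from rig import manip
from scipy.spatial.transform import Rotation as R
def q2R(q): return R.from_quat([q[1],q[2],q[3],q[0]]).as_matrix()
def cam(c):
    m=manip.camera_model(c)
    o=np.array(m["orientation"],float)
    Rm=q2R(o) if o.size==4 else o.reshape(3,3)
    return np.array(m["K"]),np.array(m["eye"],float),Rm,m
def toworld(c,p):
    K,e,Rm,_=cam(c); return e+Rm@np.array(p,float)
def pix(c,P):
    K,e,Rm,_=cam(c); p=Rm.T@(np.array(P,float)-e); q=K@np.array([p[0],-p[1],-p[2]]); return q[:2]/q[2]
def ray(c,uv,z):
    K,e,Rm,_=cam(c); d=np.linalg.inv(K)@np.array([uv[0],uv[1],1.]); d=Rm@np.array([d[0],-d[1],-d[2]]); return e+d*(z-e[2])/d[2]
def snap(c,name):
    im=manip.read_camera(c); cv2.imwrite('pics/'+name,cv2.cvtColor(im,cv2.COLOR_RGB2BGR)); return im
E
python3 - <<'E'
from h import *
for c in ['scene','top']:
    snap(c,c+'0.png'); print(cam(c)[3])
    for l in ['nest_mouth','nest_under','die_center','knockout_grip','knockout_tip','tray_free']:
        print(c,l,[(round(d['score'],2),toworld(c,d['position']).round(1).tolist()) for d in manip.spot_point(c,l)][:4])
print(manip.observe(), manip.grip_point_offset)
E
```

```text
pics
{'K': array([[408.17871123,   0.        , 249.60849939],
       [  0.        , 408.17871123, 188.08426118],
       [  0.        ,   0.        ,   1.        ]]), 'eye': array([ 991.80342121, -234.95559504,  847.4750728 ]), 'orientation': array([0.83595969, 0.24867266, 0.13906042, 0.46903679])}
scene nest_mouth [(0.67, [609.9, 39.0, 109.7])]
scene nest_under [(0.57, [615.6, 39.4, 71.7])]
scene die_center [(0.8, [620.0, -59.9, 10.3]), (0.61, [610.2, 35.6, 92.8])]
scene knockout_grip [(0.63, [626.2, 340.5, 162.0]), (0.62, [504.6, 288.4, 163.8])]
scene knockout_tip [(0.7, [618.9, 339.1, 40.8]), (0.65, [502.7, 283.1, 40.8]), (0.33, [501.4, 287.7, 161.9])]
scene tray_free [(0.91, [546.7, -272.1, 4.6])]
{'K': array([[438.35544581,   0.        , 265.09128247],
       [  0.        , 438.35544581, 189.45216523],
       [  0.        ,   0.        ,   1.        ]]), 'eye': array([ 465.22162981,   26.44056178, 1137.79238568]), 'orientation': array([-0.69853412, -0.02698405,  0.03657333,  0.71413188])}
top nest_mouth [(0.69, [605.7, 41.8, 110.4])]
top nest_under [(0.96, [609.1, 40.8, 73.3])]
t
[... 268 characters left out ...]
, -0.3])]
{'t': 0.7, 'joint_pos': array([-1.13497612e+00,  3.19584684e-01,  1.56449286e+00,  4.19400204e-06,
        1.25741225e+00, -2.00222349e-02]), 'joint_vel': array([ 0.00071575,  0.00033022, -0.0017202 , -0.00152598, -0.00126953,
        0.00019969]), 'joint_efforts': array([ 4.13693961e-04, -4.15283239e+01, -2.34383708e+01, -9.18468731e-05,
        2.38976572e-04,  5.87770259e-06]), 'ee_pos': array([ 253.11799855, -516.29628515,  303.94952498]), 'tool_rot': array([ 0.15980774,  0.68882872,  0.15973716, -0.68881095]), 'wrist_force': array([ 0.24183557, -0.69982816,  0.45570611]), 'moment': array([ 0.00289575, -0.03559247,  0.00547477]), 'opening': 85.19323909478734} 53.900000000000006
```

View pics/scene0.png

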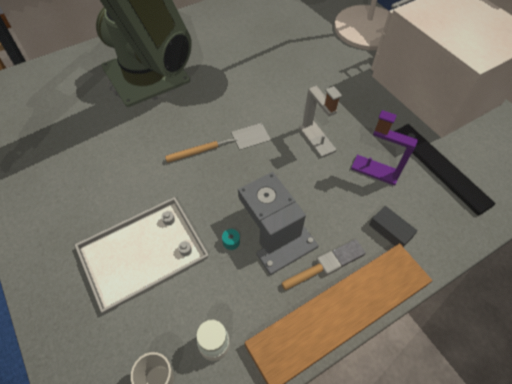

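View pics/top0.png

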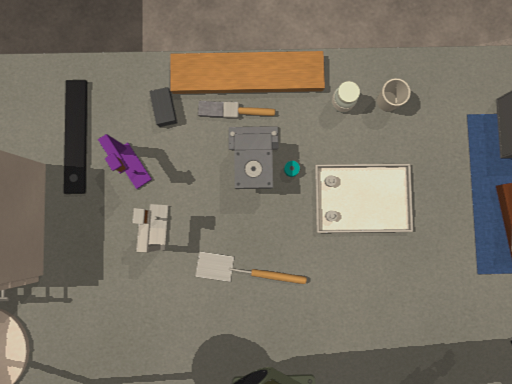

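Run:
```python
import cv2
im=cv2.imread('pics/top0.png'); a=cv2.resize(im[185:260,115:190],(600,600),interpolation=cv2.INTER_CUBIC); cv2.imwrite('pics/t_tool.png',a)
a=cv2.resize(im[115:200,215:315],(800,680)[:2],interpolation=cv2.INTER_CUBIC); cv2.imwrite('pics/t_nest.png',cv2.resize(a,(700,595)))
im=cv2.imread('pics/scene0.png'); a=cv2.resize(im[75:165,285:375],(600,600),interpolation=cv2.INTER_CUBIC); cv2.imwrite('pics/s_tool.png',a)
```

```text
(no output)
```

View pics/t_tool.png

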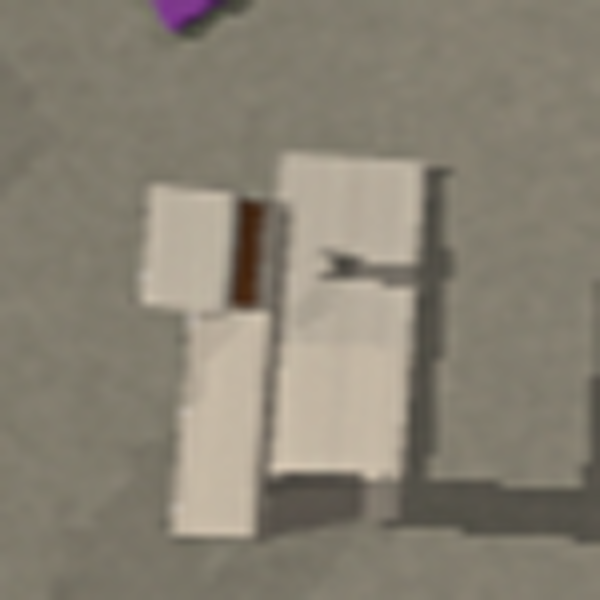

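View pics/t_nest.png

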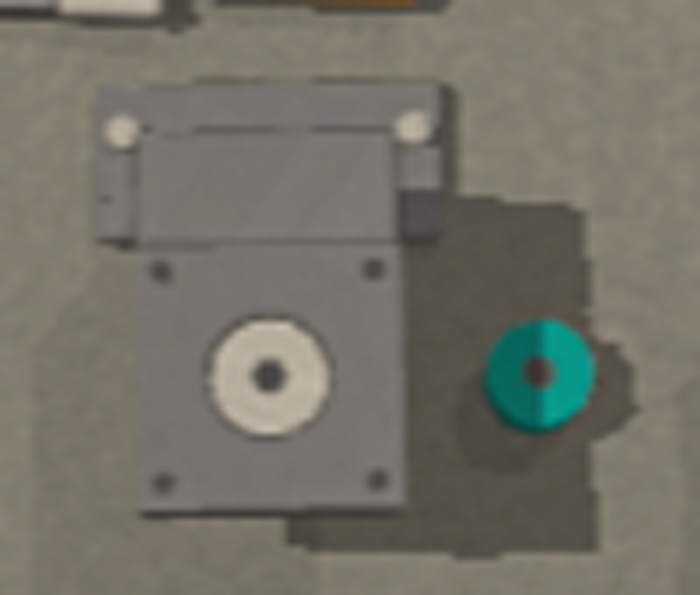

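View pics/s_tool.png

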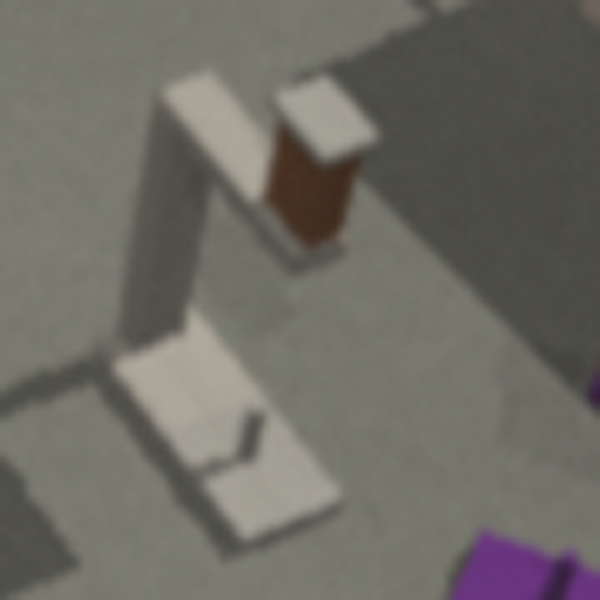

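```bash
cat > fit.py <<'E'
from h import *
def s(c,p,z):
    return ray(c,p,z)
T=lambda u,v:(115+u/8-.44,185+v/8-.44)
S=lambda u,v:(285+u*90/600-.42,75+v*90/600-.42)
N=lambda u,v:(215+u/7-.43,115+v/7-.43)
from scipy.optimize import least_squares
def fit(obs,x0):
    def f(p):
        c,si=np.cos(p[2]),np.sin(p[2]);r=[]
        for cam_,uv,L in obs:
            P=[p[0]+c*L[0]-si*L[1],p[1]+si*L[0]+c*L[1],L[2]]
            r+=list(pix(cam_,P)-np.array(uv))
        return np.array(r)
    o=least_squares(f,x0); return o.x,o.fun.reshape(-1,2).round(1).tolist()
E
python3 - <<'E'
from fit import *
# tool: x fwd = image up, y left = image left
top=[('top',T(152,185),(17,12,192)),('top',T(236,192),(17,-12,192)),('top',T(228,308),(-17,-12,192)),('top',T(143,303),(-17,12,192)),
('top',T(283,152),(35,23,10)),('top',T(425,160),(35,-23,10))]
sc=[('scene',S(275,97),(-17,-12,192)),('scene',S(325,74),(-17,12,192)),('scene',S(379,135),(17,12,192)),('scene',S(328,163),(17,-12,192)),
('scene',S(245,543),(35,-23,10)),('scene',S(342,494),(35,23,10))]
# orientation of scene corners may need swap; check
for o in (top,sc,top+sc): 
    for x in fit(o,[502,287,0]): print(x)
n=[('top',N(140,510),(-45,45,108)),('top',N(404,507),(-45,-45,108)),('top',N(138,243),(45,45,108)),('top',N(404,240),(45,-45,108)),('top',N(269,376),(0,0,107))]
for x in fit(n,[608,40,0]): print(x)
E
python3 - <<'E'
import cv2
im=cv2.imread('pics/scene0.png'); a=cv2.resize(im[165:275,220:330],(660,660),interpolation=cv2.INTER_CUBIC); cv2.imwrite('pics/s_nest.png',a[:600])
E
```

```text
[ 5.00188279e+02  2.86193052e+02 -7.46915024e-02]
[[-0.3, -0.4], [0.4, -0.7], [0.2, 0.6], [-0.4, 0.6], [-0.0, -0.0], [0.1, -0.1]]
[ 5.04537063e+02  2.85754769e+02 -5.46018298e-02]
[[-1.1, 0.0], [0.2, -0.0], [0.7, 0.1], [-0.5, -0.5], [0.3, -0.2], [0.4, 0.6]]
[ 5.01917096e+02  2.86396640e+02 -6.67363811e-02]
[[-0.4, -1.2], [0.2, -1.6], [0.2, -0.2], [-0.4, -0.1], [-0.2, -0.6], [-0.1, -0.8], [-1.5, -0.9], [-0.2, -0.8], [0.2, -0.6], [-1.1, -1.3], [-0.3, -1.0], [-0.1, -0.1]]
[ 6.09277263e+02  3.82026007e+01 -1.30557597e-02]
[[-0.2, -0.3], [0.2, -0.1], [-0.1, 0.2], [-0.2, 0.3], [0.3, -0.1]]
```

View pics/s_nest.png

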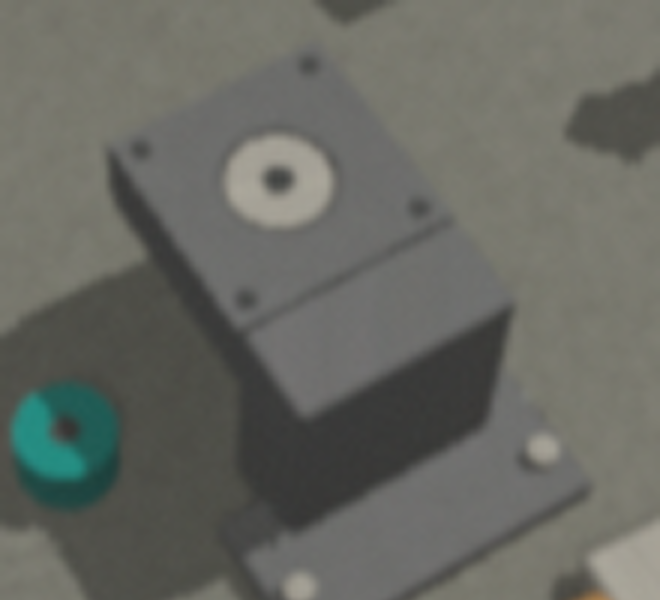

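```bash
cat >> h.py <<'E'
def Rtool(yaw,sgn):
    # tool x down; tool y = sgn*(-sin,cos)
    x=np.array([0,0,-1.]); y=sgn*np.array([-np.sin(yaw),np.cos(yaw),0]); return np.column_stack([x,y,np.cross(x,y)])
def go(P,yaw,sgn=None,show=True):
    """P = desired grasp point world; prints yaw turn (units), then shift in NEW tool axes (units)"""
    o=manip.observe(); Rc=q2R(o['tool_rot'])
    best=None
    for s in ([1,-1] if sgn is None else [sgn]):
        Rt=Rtool(yaw,s); rv=R.from_matrix(Rc.T@Rt).as_rotvec()
        if best is None or np.linalg.norm(rv)<np.linalg.norm(best[1]): best=(s,rv,Rt)
    s,rv,Rt=best
    tcp=np.array(P)-Rt[:,0]*manip.grip_point_offset
    d=tcp-o['ee_pos']
    print('t',round(o['t'],2),'sgn',s,'rot units',(np.degrees(rv)/6).round(3),'shift units(new axes)',(Rt.T@d/25).round(3),'shift(cur axes)',(Rc.T@d/25).round(3))
    print(' grasp pt now',(o['ee_pos']+Rc[:,0]*manip.grip_point_offset).round(2),'F',o['wrist_force'].round(2),'open',round(o['opening'],1),'q',o['joint_pos'].round(2))
    return o
E
python3 - <<'E'
from fit import *
M=lambda u,v:(220+u/6-.42,165+v/6-.42)
n=[('top',N(140,510),(-45,45,108)),('top',N(404,507),(-45,-45,108)),('top',N(138,243),(45,45,108)),('top',N(404,240),(45,-45,108)),('top',N(269,376),(0,0,107))]
m=[('scene',M(108,148),(-45,-45,108)),('scene',M(315,45),(-45,45,108)),('scene',M(245,330),(45,-45,108)),('scene',M(455,217),(45,45,108)),('scene',M(279,179),(0,0,107))]
for o in (m,n+m):
  for x in fit(o,[608,40,0]): print(x)
print(q2R(manip.observe()['tool_rot']).round(3))
go([502,286.2,250],-0.067)
go([502,286.2,250],-0.067,1)
go([502,286.2,250],-0.067,-1)
# knife extents etc
for p in [(197,252),(235,254),(197,278),(232,281),(305,280),(305,276)]: print(ray('top',p,3).round(0))
E
```

```text
[6.13736178e+02 3.85720268e+01 9.32184696e-03]
[[-0.1, -0.2], [0.1, -1.0], [-0.4, 0.7], [0.3, -0.3], [0.2, 0.6]]
[ 6.11528696e+02  3.85762249e+01 -1.41064094e-03]
[[-0.2, -1.0], [0.2, -1.3], [-0.5, -0.5], [-0.6, -0.8], [0.1, -1.1], [-0.6, -1.1], [-0.2, -1.6], [-1.3, -0.2], [-0.4, -0.8], [-0.3, -0.2]]
[[ 0.     0.44  -0.898]
 [-0.    -0.898 -0.44 ]
 [-1.     0.    -0.   ]]
t 0.7 sgn -1 rot units [ 4.993e+00 -0.000e+00 -1.000e-03] shift units(new axes) [ 2.0000e-03 -3.2694e+01 -7.7840e+00] shift(cur axes) [ -0.   -24.44 -23.07]
 grasp pt now [ 253.12 -516.3   250.05] F [ 0.24 -0.7   0.46] open 85.2 q [-1.13  0.32  1.56  0.    1.26 -0.02]
t 0.7 sgn 1 rot units [-2.5007e+01  1.0000e-03 -0.0000e+00] shift units(new axes) [2.0000e-03 3.2694e+01 7.7840e+00] shift(cur axes) [ -0.   -24.44 -23.07]
 grasp pt now [ 253.12 -516.3   250.05] F [ 0.24 -0.7   0.46] open 85.2 q [-1.13  0.32  1.56  0.    1.26 -0.02]
t 0.7 sgn -1 rot units [ 4.993e+00 -0.000e+00 -1.000e-03] shift units(new axes) [ 2.0000e-03 -3.2694e+01 -7.7840e+00] shift(cur axes) [ -0.   -24.44 -23.07]
 grasp pt now [ 253.12 -516.3   250.05] F [ 0.24 -0.7   0.46] open 85.2 q [-1.13  0.32  1.56  0.    1.26 -0.02]
[410. 188.   3.]
[403.  91.   3.]
[345. 188.   3.]
[335. 100.   3.]
[333. -87.   3.]
[343. -87.   3.]
```

Call:
{"api": "drive_tool", "payload": {
  "steps": [
    [[0,0,0,1,0,0],[0,0,0,1,0,0],[0,0,0,1,0,0],[0,0,0,1,0,0],[0,0,0,0.99,0,0],[0,-0.99,-0.236,0,0,0],[0,-0.99,-0.236,0,0,0],[0,-0.99,-0.236,0,0,0],[0,-0.99,-0.236,0,0,0],[0,-0.99,-0.236,0,0,0],[0,-0.99,-0.236,0,0,0],[0,-0.99,-0.236,0,0,0],[0,-0.99,-0.236,0,0,0],[0,-0.99,-0.236,0,0,0],[0,-0.99,-0.236,0,0,0],[0,-0.99,-0.236,0,0,0],[0,-0.99,-0.236,0,0,0],[0,-0.99,-0.236,0,0,0],[0,-0.99,-0.236,0,0,0],[0,-0.99,-0.236,0,0,0]]
  ],
  "claw": 0.2
}}

```text
t: 2.37
ee_pos: [366.3, -150.6, 304.1]
tool_rot: [-0.024, 0.707, -0.024, -0.706]
wrist_force: [0.6, 0.0, 0.2]
opening: 51.2
```

Call:
{"api": "drive_tool", "payload": {
  "steps": [
    [[0,-0.99,-0.236,0,0,0],[0,-0.99,-0.236,0,0,0],[0,-0.99,-0.236,0,0,0],[0,-0.99,-0.236,0,0,0],[0,-0.99,-0.236,0,0,0],[0,-0.99,-0.236,0,0,0],[0,-0.99,-0.236,0,0,0],[0,-0.99,-0.236,0,0,0],[0,-0.99,-0.236,0,0,0],[0,-0.99,-0.236,0,0,0],[0,-0.99,-0.236,0,0,0],[0,-0.99,-0.236,0,0,0],[0,-0.99,-0.236,0,0,0],[0,-0.99,-0.236,0,0,0],[0,-0.99,-0.236,0,0,0],[0,-0.99,-0.236,0,0,0],[0,-0.99,-0.236,0,0,0],[0,-0.99,-0.236,0,0,0],[0,0,0,0,0,0]]
  ]
}}

```text
t: 3.95
ee_pos: [503.0, 289.4, 303.5]
tool_rot: [-0.024, 0.707, -0.022, -0.706]
wrist_force: [0.2, 0.8, 0.4]
opening: 51.0
```

Run:
```python
from h import *
go([502.3,286.2,166],-0.067)
snap('top','top1.png'); snap('scene','scene1.png')
im=cv2.imread('pics/top1.png'); cv2.imwrite('pics/t1.png',cv2.resize(im[165:265,90:215],(750,600),interpolation=cv2.INTER_CUBIC))
```

```text
t 3.95 sgn -1 rot units [ 0.028 -0.01   0.024] shift units(new axes) [3.342 0.131 0.017] shift(cur axes) [3.342 0.139 0.021]
 grasp pt now [503.02 289.56 249.55] F [0.17 0.82 0.37] open 51.0 q [0.5  0.33 1.55 0.   1.26 2.14]
```

View pics/scene1.png

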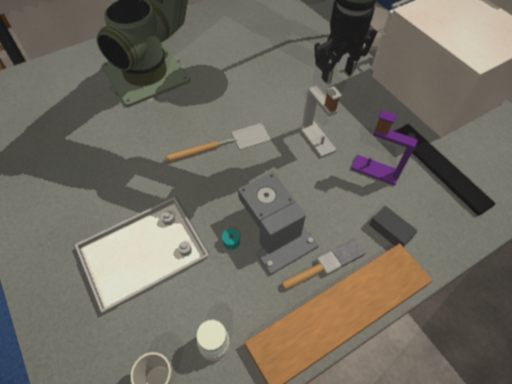

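Call:
{"api": "drive_tool", "payload": {
  "steps": [
    [[0.6,0,0,0,0,0],[0.6,0,0,0,0,0],[0.6,0,0,0,0,0],[0.4,0,0,0,0,0],[0,0,0,0,0,0]]
  ]
}}

```text
t: 4.47
ee_pos: [500.7, 284.2, 246.8]
tool_rot: [0.023, -0.705, 0.025, 0.708]
wrist_force: [-0.2, -0.7, -0.5]
opening: 51.4
```

Run:
```python
from h import *
go([502.3,286.2,166],-0.067)
```

```text
t 4.47 sgn -1 rot units [-0.006  0.038 -0.028] shift units(new axes) [ 1.077 -0.086 -0.058] shift(cur axes) [ 1.077 -0.089 -0.062]
 grasp pt now [500.48 284.02 192.93] F [-0.17 -0.68 -0.47] open 51.4 q [ 0.5   0.36  1.65 -0.    1.13  2.13]
```

View pics/t1.png

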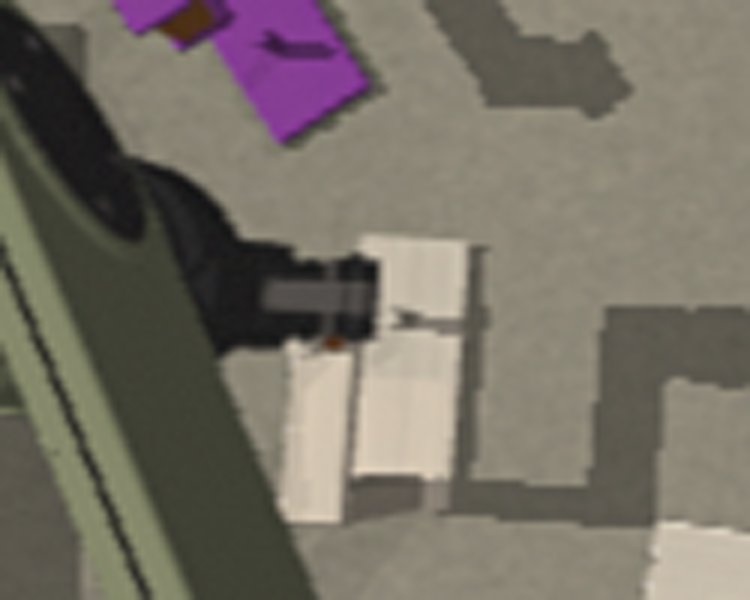

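Call:
{"api": "drive_tool", "payload": {
  "steps": [
    [[0.4,0,0,0,0,0],[0.4,0,0,0,0,0],[0.3,0,0,0,0,0],[0,0,0,0,0,0],[0,0,0,0,0,0],[0,0,0,0,0,0],[0,0,0,0,0,0]]
  ]
}}

```text
t: 5.05
ee_pos: [502.1, 285.8, 221.9]
tool_rot: [-0.024, 0.707, -0.023, -0.706]
wrist_force: [-0.2, -0.3, -1.0]
opening: 51.5
```

Run:
```python
from h import *
go([502.3,286.2,166],-0.067)
```

```text
t 5.05 sgn -1 rot units [ 0.004 -0.01   0.005] shift units(new axes) [ 0.079 -0.015 -0.005] shift(cur axes) [ 0.079 -0.015 -0.005]
 grasp pt now [502.2  285.85 167.98] F [-0.2  -0.31 -1.03] open 51.5 q [ 0.5   0.39  1.68 -0.    1.07  2.14]
```

Call:
{"api": "drive_tool", "payload": {
  "steps": [
    [[0,0,0,0,0,0],[0,0,0,0,0,0],[0,0,0,0,0,0],[0,0,0,0,0,0],[0,0,0,0,0,0],[0,0,0,0,0,0],[0,0,0,0,0,0],[0,0,0,0,0,0]]
  ],
  "claw": -1,
  "force": 100
}}

```text
t: 5.72
ee_pos: [502.1, 285.8, 221.6]
tool_rot: [-0.024, 0.707, -0.023, -0.706]
wrist_force: [0.8, 0.9, 1.1]
opening: 18.8
```

Call:
{"api": "drive_tool", "payload": {
  "steps": [
    [[-0.2,0,0,0,0,0],[-0.2,0,0,0,0,0],[-0.2,0,0,0,0,0],[0,0,0,0,0,0],[0,0,0,0,0,0],[0,0,0,0,0,0]]
  ]
}}

```text
t: 6.22
ee_pos: [501.6, 285.5, 236.2]
tool_rot: [0.023, -0.707, 0.024, 0.707]
wrist_force: [-0.7, -0.8, -4.2]
opening: 18.8
```

Run:
```python
from h import *
go([515,38.5,183],-0.002)
snap('top','top2.png'); snap('scene','scene2.png')
im=cv2.imread('pics/top2.png'); cv2.imwrite('pics/t2.png',cv2.resize(im[165:265,90:215],(750,600),interpolation=cv2.INTER_CUBIC))
im=cv2.imread('pics/scene2.png'); a=cv2.resize(im[65:165,285:385],(600,600),interpolation=cv2.INTER_CUBIC); cv2.imwrite('pics/s2.png',a)
```

```text
t 6.22 sgn -1 rot units [-0.618  0.005 -0.005] shift units(new axes) [-0.028  9.879 -0.554] shift(cur axes) [-0.024  9.822 -1.192]
 grasp pt now [501.61 285.47 182.31] F [-0.67 -0.84 -4.18] open 18.8 q [ 0.5   0.37  1.66 -0.    1.11  2.14]
```

View pics/s2.png

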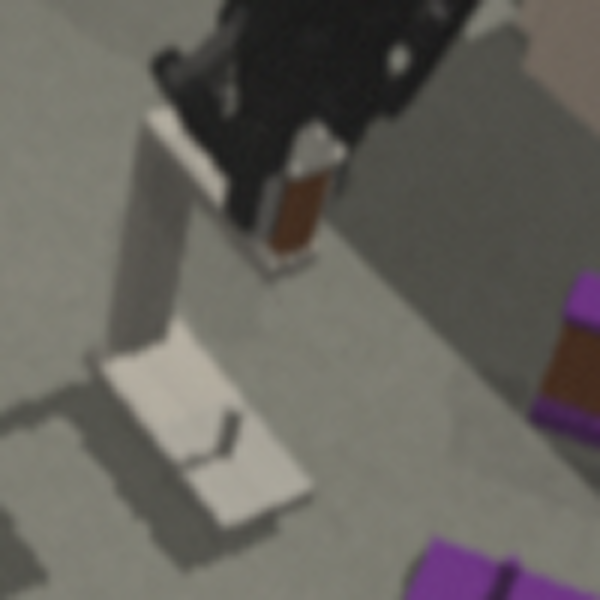

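Call:
{"api": "drive_tool", "payload": {
  "steps": [
    [[0,0.4,0,-0.2,0,0],[0,0.7,0,-0.2,0,0],[0,0.9,-0.05,-0.22,0,0],[0,0.9,-0.1,0,0,0],[0,0.9,-0.1,0,0,0],[0,0.9,-0.1,0,0,0],[0,0.9,-0.1,0,0,0],[0,0.9,-0.1,0,0,0],[0,0.9,0,0,0,0],[0,0.9,0,0,0,0],[0,0.7,0,0,0,0],[0,0.5,0,0,0,0],[0,0.3,0,0,0,0],[0,0,0,0,0,0],[0,0,0,0,0,0],[0,0,0,0,0,0]]
  ]
}}

```text
t: 7.65
ee_pos: [513.3, 41.4, 236.4]
tool_rot: [-0.001, 0.707, -0.0, -0.707]
wrist_force: [0.1, -0.9, -3.3]
opening: 18.5
```

Run:
```python
from h import *
go([515,38.5,183],-0.002)
snap('top','top3.png'); snap('scene','scene3.png')
im=cv2.imread('pics/top3.png'); cv2.imwrite('pics/t3.png',cv2.resize(im[115:235,200:320],(600,600),interpolation=cv2.INTER_CUBIC))
im=cv2.imread('pics/scene3.png'); a=cv2.resize(im[120:270,200:350],(600,600),interpolation=cv2.INTER_CUBIC); cv2.imwrite('pics/s3.png',a)
```

```text
t 7.65 sgn -1 rot units [ 0.006 -0.     0.005] shift units(new axes) [-0.021  0.116 -0.069] shift(cur axes) [-0.021  0.116 -0.069]
 grasp pt now [513.28  41.42 182.48] F [ 0.05 -0.87 -3.27] open 18.5 q [0.06 0.28 1.8  0.   1.06 1.63]
```

View pics/s3.png

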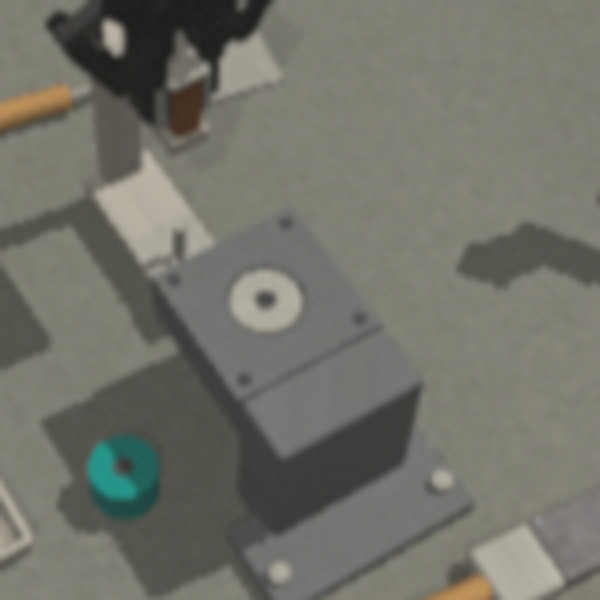

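View pics/t3.png

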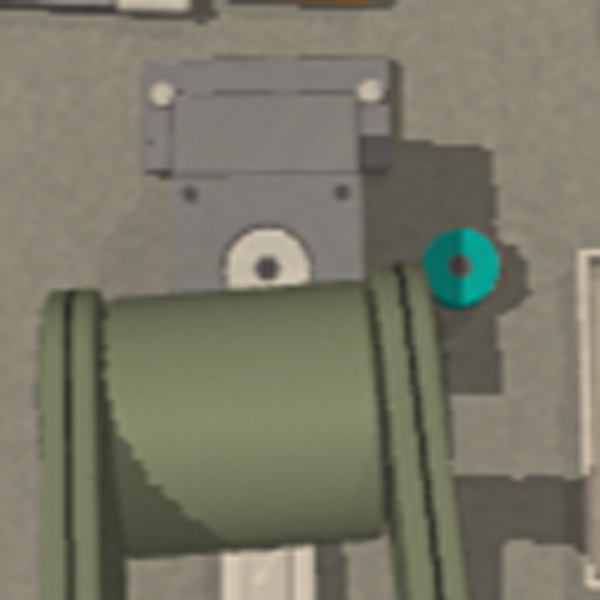

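Run:
```python
import cv2
im=cv2.imread('pics/scene3.png'); a=cv2.resize(im[130:200,215:285],(700,700),interpolation=cv2.INTER_CUBIC)[:600]; cv2.imwrite('pics/s3b.png',a)
```

```text
(no output)
```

View pics/s3b.png

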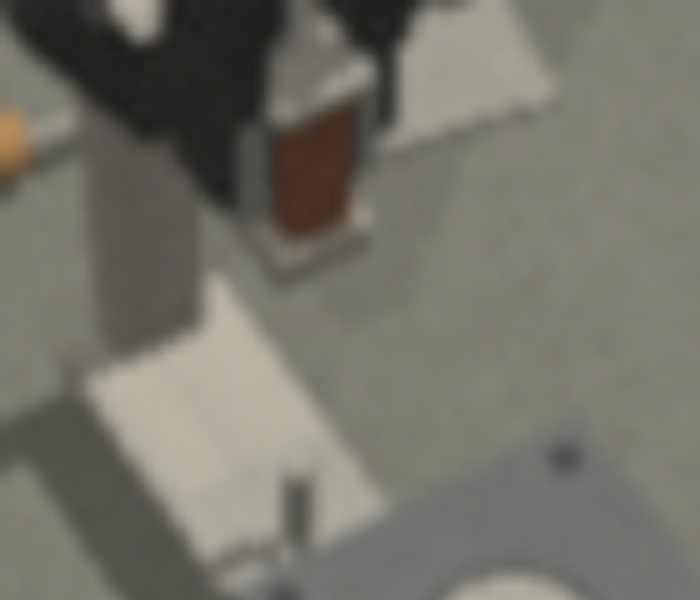

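Run:
```python
from fit import *
Q=lambda u,v:(215+u/10-.45,130+v/10-.45)
o=manip.observe(); print(o['ee_pos'])
print('tip',ray('scene',Q(298,479),54.6))
print('cap fl',ray('scene',Q(375,65),206.6),'cap fr',ray('scene',Q(272,108),206.6))
print('basefl',ray('scene',Q(385,505),24.6))
for n,L in [('tip',(0,0,54.6)),('capfl',(17,12,206.6)),('capfr',(17,-12,206.6)),('basefl',(35,23,24.6)),('brl',(-80,23,24.6)),('spine -y',(-66,-23,24.6)),('spine+y',(-66,23,24.6))]:
    p=pix('scene',(o['ee_pos'][0]+2.2+L[0],o['ee_pos'][1]+L[1],L[2])); print(n,((p-[215-.45,130-.45])*10).round(0))
```

```text
[513.25632821  41.46025742 236.38300145]
tip [518.90998946  40.13010295  54.6       ]
cap fl [529.67688492  53.79981678 206.6       ] cap fr [528.4681036   30.00343536 206.6       ]
basefl [518.66264674  64.67733989  24.6       ]
tip [295. 466.]
capfl [381.  75.]
capfr [280. 122.]
basefl [454. 599.]
brl [212. 273.]
spine -y [ 80. 389.]
spine+y [240. 311.]
```

Run:
```python
from fit import *
b=np.array([504.5,285.8]) # scene frame
c,s=np.cos(-.067),np.sin(-.067)
for n,L in [('tip',(0,0,40)),('capfl',(17,12,192)),('base rl',(-80,23,10)),('base fr',(35,-23,10))]:
    x,y=b+[c*L[0]-s*L[1],s*L[0]+c*L[1]]
    p0=pix('scene',(x,y,L[2])); p1=pix('scene',(x-.5,y-.3,L[2]+14.6)); ex=pix('scene',(x+.5,y-.3,L[2]+14.6))
    print(n,p0.round(2),'lift pred',(p1-p0).round(2),'per mm x',(ex-p1).round(2))
K2=np.array([0,0])
S0=lambda u,v:np.array((285+u*.15-.42,75+v*.15-.42)); S2=lambda u,v:np.array((285+u/6-.42,65+v/6-.42))
print('tip obs',S2(232,411)-S0(259,411)); print('capfl',S2(345,152)-S0(379,135)); print('base fr',S2(230,528)-S0(245,543)); print('fl',S2(313,487)-S0(342,494))
im0=cv2.imread('pics/scene0.png'); im2=cv2.imread('pics/scene2.png'); im3=cv2.imread('pics/scene3.png')
a=cv2.resize(im0[85:165,290:370],(560,560),interpolation=cv2.INTER_LANCZOS4)
b=cv2.resize(im2[85:165,290:370],(560,560),interpolation=cv2.INTER_LANCZOS4)
cv2.imwrite('pics/cmpa.png',a); cv2.imwrite('pics/cmpb.png',b)
```

```text
tip [323.22 135.85] lift pred [ 0.66 -3.83] per mm x [0.24 0.26]
capfl [342.1   95.01] lift pred [ 1.   -4.93] per mm x [0.28 0.27]
base rl [312.58 120.2 ] lift pred [ 0.5  -3.76] per mm x [0.22 0.23]
base fr [321.43 155.83] lift pred [ 0.63 -3.59] per mm x [0.24 0.26]
tip obs [-0.18333333 -3.15      ]
capfl [ 0.65       -4.91666667]
base fr [ 1.58333333 -3.45      ]
fl [ 0.86666667 -2.93333333]
```

View pics/cmpa.png

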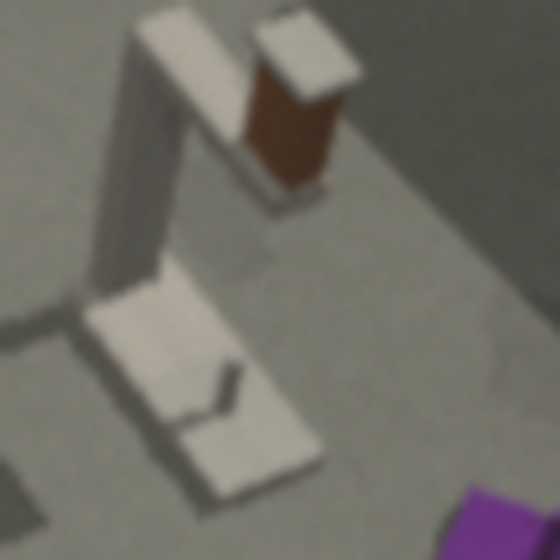

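View pics/cmpb.png

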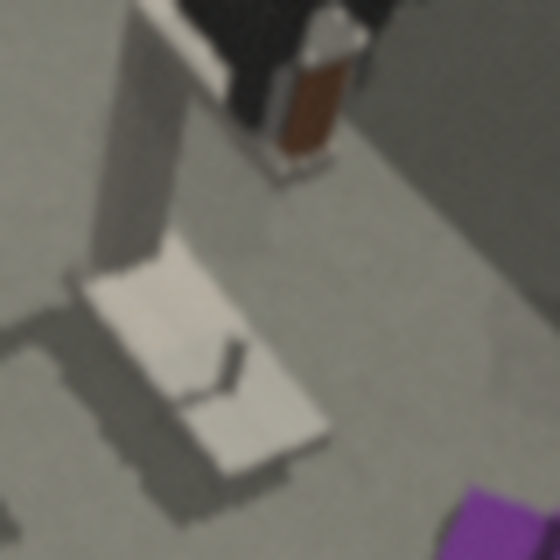

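Call:
{"api": "drive_tool", "payload": {
  "steps": [
    [[0,0,-0.3,0,0,0],[0,0,-0.5,0,0,0],[0,0,-0.6,0,0,0],[0,0,-0.6,0,0,0],[0,0,-0.6,0,0,0],[0,0,-0.5,0,0,0],[-0.2,0,-0.3,0,0,0],[-0.2,0,-0.15,0,0,0],[0,0,0,0,0,0],[0,0,0,0,0,0],[0,0,0,0,0,0],[0,0,0,0,0,0],[0,0,0,0,0,0]]
  ],
  "force": 120
}}

```text
t: 8.83
ee_pos: [601.4, 40.5, 246.3]
tool_rot: [0.001, -0.707, 0.001, 0.707]
wrist_force: [-0.0, 0.3, -3.7]
opening: 18.7
```

Run:
```python
from h import *
go([603.8,38.6,182],0)
snap('scene','scene4.png')
im=cv2.imread('pics/scene4.png'); a=cv2.resize(im[120:250,200:330],(600,600),interpolation=cv2.INTER_CUBIC); cv2.imwrite('pics/s4.png',a)
```

```text
t 8.83 sgn -1 rot units [-0.017  0.005 -0.001] shift units(new axes) [ 0.416  0.076 -0.094] shift(cur axes) [ 0.416  0.076 -0.095]
 grasp pt now [601.41  40.5  192.4 ] F [-0.    0.25 -3.69] open 18.7 q [ 0.05  0.4   1.59 -0.    1.15  1.62]
```

View pics/s4.png

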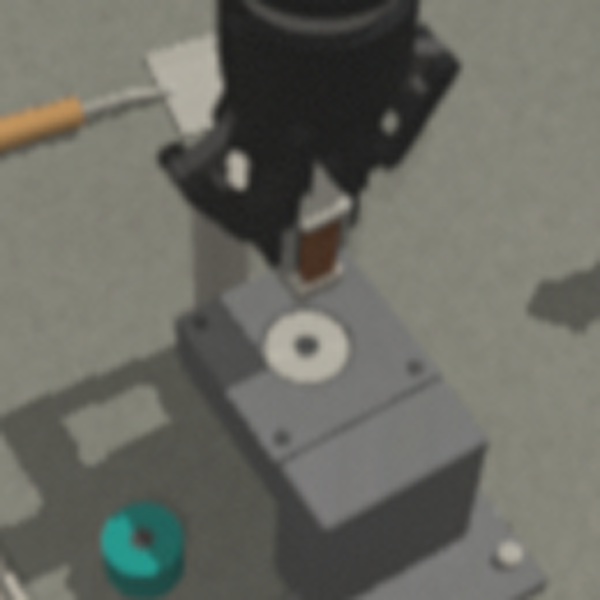

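Call:
{"api": "drive_tool", "payload": {
  "steps": [
    [[0,0.076,-0.095,0,0,0],[-0.08,0,0,0,0,0],[-0.08,0,0,0,0,0],[0,0,0,0,0,0],[0,0,0,0,0,0],[0,0,0,0,0,0]]
  ]
}}

```text
t: 9.38
ee_pos: [604.3, 38.6, 250.5]
tool_rot: [-0.001, 0.707, -0.001, -0.707]
wrist_force: [-0.1, 0.5, -4.8]
opening: 18.1
```

Call:
{"api": "drive_tool", "payload": {
  "steps": [
    [[-0.02,0,0,0,0,0],[-0.02,0,0,0,0,0],[0,0,0,0,0,0],[0,0,0,0,0,0]]
  ]
}}

```text
t: 9.72
ee_pos: [604.3, 38.6, 251.4]
tool_rot: [-0.001, 0.707, -0.001, -0.707]
wrist_force: [-0.5, -0.4, -3.3]
opening: 18.6
```

Call:
{"api": "drive_tool", "payload": {
  "steps": [
    [[-0.02,0,0,0,0,0],[-0.02,0,0,0,0,0],[0,0,0,0,0,0],[0,0,0,0,0,0]]
  ]
}}

```text
t: 10.05
ee_pos: [604.1, 38.5, 251.8]
tool_rot: [0.001, -0.707, 0.001, 0.707]
wrist_force: [0.5, -0.3, -8.5]
opening: 18.4
```

Call:
{"api": "drive_tool", "payload": {
  "steps": [
    [[-0.02,0,0,0,0,0],[-0.02,0,0,0,0,0],[0,0,0,0,0,0],[0,0,0,0,0,0]]
  ]
}}

```text
t: 10.38
ee_pos: [603.9, 38.5, 252.2]
tool_rot: [0.001, -0.706, 0.001, 0.708]
wrist_force: [0.5, -0.5, -14.9]
opening: 18.7
```

Call:
{"api": "drive_tool", "payload": {
  "steps": [
    [[0.12,0,0,0,0,0],[0,-0.14,0.02,0,0,0],[0,0,0,0,0,0],[-0.05,0,0,0,0,0],[-0.05,0,0,0,0,0],[0,0,0,0,0,0],[0,0,0,0,0,0]]
  ]
}}

```text
t: 10.97
ee_pos: [604.0, 42.1, 253.5]
tool_rot: [-0.001, 0.708, -0.001, -0.707]
wrist_force: [-0.5, -0.1, -3.1]
opening: 18.7
```

Call:
{"api": "drive_tool", "payload": {
  "steps": [
    [[0.1,0,0,0,0,0],[0,-0.112,-0.08,0,0,0],[0,0,0,0,0,0],[-0.05,0,0,0,0,0],[-0.05,0,0,0,0,0],[0,0,0,0,0,0],[0,0,0,0,0,0]]
  ]
}}

```text
t: 11.55
ee_pos: [605.5, 44.9, 252.0]
tool_rot: [0.001, -0.707, 0.001, 0.708]
wrist_force: [0.4, 0.5, -9.6]
opening: 18.7
```

Call:
{"api": "drive_tool", "payload": {
  "steps": [
    [[0.1,0,0,0,0,0],[0,-0.06,-0.12,0,0,0],[0,0,0,0,0,0],[-0.05,0,0,0,0,0],[-0.05,0,0,0,0,0],[0,0,0,0,0,0],[0,0,0,0,0,0]]
  ]
}}

```text
t: 12.13
ee_pos: [608.5, 46.3, 251.8]
tool_rot: [0.001, -0.706, 0.001, 0.708]
wrist_force: [0.7, -0.3, -12.9]
opening: 18.4
```

Call:
{"api": "drive_tool", "payload": {
  "steps": [
    [[0.1,0,0,0,0,0],[0,0.216,0.1,0,0,0],[0,0.216,0.1,0,0,0],[0,0,0,0,0,0],[0,0,0,0,0,0],[-0.05,0,0,0,0,0],[-0.05,0,0,0,0,0],[0,0,0,0,0,0],[0,0,0,0,0,0]]
  ]
}}

```text
t: 12.88
ee_pos: [603.5, 35.5, 251.8]
tool_rot: [0.0, -0.706, 0.001, 0.708]
wrist_force: [0.4, -0.7, -12.9]
opening: 18.6
```

Call:
{"api": "drive_tool", "payload": {
  "steps": [
    [[0.1,0,0,0,0,0],[0,0.112,-0.08,0,0,0],[0,0,0,0,0,0],[-0.05,0,0,0,0,0],[-0.05,0,0,0,0,0],[0,0,0,0,0,0],[0,0,0,0,0,0]]
  ]
}}

```text
t: 13.47
ee_pos: [605.5, 32.7, 251.7]
tool_rot: [0.0, -0.706, 0.001, 0.708]
wrist_force: [1.7, 0.4, -14.9]
opening: 18.3
```

Call:
{"api": "drive_tool", "payload": {
  "steps": [
    [[0.1,0,0,0,0,0],[0,0.05,-0.12,0,0,0],[0,0,0,0,0,0],[-0.05,0,0,0,0,0],[-0.05,0,0,0,0,0],[0,0,0,0,0,0],[0,0,0,0,0,0]]
  ]
}}

```text
t: 14.05
ee_pos: [608.5, 31.5, 251.8]
tool_rot: [0.001, -0.706, 0.001, 0.708]
wrist_force: [1.4, -0.7, -16.3]
opening: 18.8
```

Call:
{"api": "drive_tool", "payload": {
  "steps": [
    [[0.1,0,0,0,0,0],[0,-0.211,0.1,0,0,0],[0,-0.211,0.1,0,0,0],[0,0,0,0,0,0],[0,0,0,0,0,0],[-0.05,0,0,0,0,0],[-0.05,0,0,0,0,0],[0,0,0,0,0,0],[0,0,0,0,0,0]]
  ]
}}

```text
t: 14.8
ee_pos: [604.0, 42.0, 253.2]
tool_rot: [-0.001, 0.707, -0.001, -0.707]
wrist_force: [-1.3, -1.3, -3.2]
opening: 18.4
```

Call:
{"api": "drive_tool", "payload": {
  "steps": [
    [[-0.04,0,0,0,0,0],[-0.04,0,0,0,0,0],[0,0,0,0,0,0],[0,0,0,0,0,0],[0,0,0,0,0,0]]
  ]
}}

```text
t: 15.22
ee_pos: [603.8, 42.0, 254.9]
tool_rot: [0.001, -0.707, 0.001, 0.707]
wrist_force: [-0.3, 0.4, -3.5]
opening: 18.5
```

Call:
{"api": "drive_tool", "payload": {
  "steps": [
    [[-0.04,0,0,0,0,0],[-0.04,0,0,0,0,0],[0,0,0,0,0,0],[0,0,0,0,0,0],[0,0,0,0,0,0]]
  ]
}}

```text
t: 15.63
ee_pos: [603.8, 42.1, 256.9]
tool_rot: [-0.001, 0.707, -0.001, -0.707]
wrist_force: [0.1, -0.1, -3.9]
opening: 18.2
```

Call:
{"api": "drive_tool", "payload": {
  "steps": [
    [[-0.03,0,0,0,0,0],[-0.03,0,0,0,0,0],[-0.03,0,0,0,0,0],[0,0,0,0,0,0],[0,0,0,0,0,0]]
  ]
}}

```text
t: 16.05
ee_pos: [603.9, 42.1, 259.3]
tool_rot: [-0.001, 0.707, -0.001, -0.707]
wrist_force: [-0.8, 0.9, -4.2]
opening: 18.3
```

Call:
{"api": "drive_tool", "payload": {
  "steps": [
    [[-0.02,0,0,0,0,0],[-0.02,0,0,0,0,0],[0,0,0,0,0,0],[0,0,0,0,0,0]]
  ]
}}

```text
t: 16.38
ee_pos: [603.7, 42.1, 259.7]
tool_rot: [0.001, -0.707, 0.001, 0.707]
wrist_force: [-0.1, 0.3, -7.1]
opening: 18.2
```

Call:
{"api": "drive_tool", "payload": {
  "steps": [
    [[-0.02,0,0,0,0,0],[-0.02,0,0,0,0,0],[0,0,0,0,0,0],[0,0,0,0,0,0]]
  ]
}}

```text
t: 16.72
ee_pos: [603.5, 42.2, 260.5]
tool_rot: [0.001, -0.707, 0.001, 0.708]
wrist_force: [-0.4, 0.6, -10.4]
opening: 18.2
```

Call:
{"api": "drive_tool", "payload": {
  "steps": [
    [[-0.02,0,0,0,0,0],[-0.02,0,0,0,0,0],[-0.02,0,0,0,0,0],[-0.02,0,0,0,0,0]]
  ]
}}

```text
t: 17.05
ee_pos: [603.6, 42.2, 263.0]
tool_rot: [0.001, -0.707, 0.001, 0.707]
wrist_force: [-0.8, 1.4, -11.4]
opening: 18.7
```

Call:
{"api": "drive_tool", "payload": {
  "steps": [
    [[-0.02,0,0,0,0,0],[-0.02,0,0,0,0,0],[-0.02,0,0,0,0,0],[-0.02,0,0,0,0,0]]
  ]
}}

```text
t: 17.38
ee_pos: [603.8, 42.1, 265.2]
tool_rot: [0.001, -0.707, 0.001, 0.707]
wrist_force: [-1.3, 1.6, -11.1]
opening: 18.8
```

Call:
{"api": "drive_tool", "payload": {
  "steps": [
    [[-0.02,0,0,0,0,0],[-0.02,0,0,0,0,0],[-0.02,0,0,0,0,0],[-0.02,0,0,0,0,0],[-0.02,0,0,0,0,0],[-0.02,0,0,0,0,0],[-0.02,0,0,0,0,0],[-0.02,0,0,0,0,0],[-0.02,0,0,0,0,0],[-0.02,0,0,0,0,0]]
  ]
}}

```text
t: 18.22
ee_pos: [603.8, 42.2, 270.1]
tool_rot: [0.001, -0.707, 0.001, 0.707]
wrist_force: [-0.6, 1.7, -11.5]
opening: 18.7
```

Call:
{"api": "drive_tool", "payload": {
  "steps": [
    [[-0.02,0,0,0,0,0],[-0.02,0,0,0,0,0],[-0.02,0,0,0,0,0],[-0.02,0,0,0,0,0],[-0.02,0,0,0,0,0],[-0.02,0,0,0,0,0],[-0.02,0,0,0,0,0],[-0.02,0,0,0,0,0],[-0.02,0,0,0,0,0],[-0.02,0,0,0,0,0],[0,0,0,0,0,0],[0,0,0,0,0,0],[0,0,0,0,0,0],[0,0,0,0,0,0]]
  ]
}}

```text
t: 19.38
ee_pos: [603.9, 42.1, 275.2]
tool_rot: [-0.001, 0.707, -0.001, -0.707]
wrist_force: [-1.1, 2.3, -11.3]
opening: 18.4
```

Run:
```python
from h import *
go([603.8,42.1,182],0)
snap('scene','scene5.png')
im=cv2.imread('pics/scene5.png'); a=cv2.resize(im[120:250,200:330],(600,600),interpolation=cv2.INTER_CUBIC); cv2.imwrite('pics/s5.png',a)
```

```text
t 19.38 sgn -1 rot units [-0.018 -0.002 -0.   ] shift units(new axes) [ 1.574e+00 -1.000e-03  3.000e-03] shift(cur axes) [ 1.574e+00 -1.000e-03  3.000e-03]
 grasp pt now [603.88  42.07 221.34] F [ -1.13   2.25 -11.33] open 18.4 q [ 0.05  0.39  1.54 -0.    1.22  1.62]
```

View pics/s5.png

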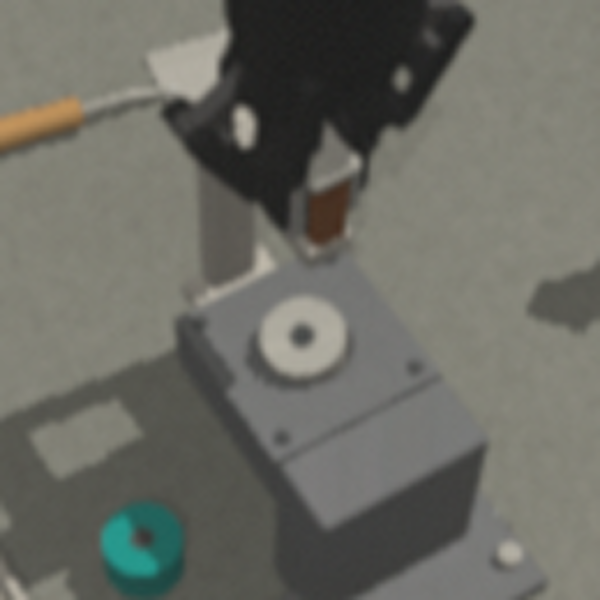

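Run:
```python
from fit import *
def die(n):
    im=cv2.imread('pics/'+n).astype(int); g=im.min(2); m=np.zeros_like(g,np.uint8)
    sub=(g[175:215,245:290]>135).astype(np.uint8)
    k,l,s,c=cv2.connectedComponentsWithStats(sub); i=1+np.argmax(s[1:,4]); 
    mm=(l==i).astype(np.uint8); ct=max(cv2.findContours(mm,0,1)[0],key=len)
    e=cv2.fitEllipse(ct); return np.array(e[0])+[245,175],e[1:],s[i,4]
for n in ['scene0.png','scene3.png','scene4.png','scene5.png']: print(n,die(n))
for h in (107,112,115,117,119,121,123): print(h,pix('scene',(613.7,38.6,h)).round(2))
```

```text
scene0.png (array([265.96951294, 194.67825127]), ((13.192099571228027, 16.28998374938965), 94.35765075683594), np.int32(159))
scene3.png (array([265.90828323, 194.83723831]), ((14.06503677368164, 16.51811981201172), 88.92086029052734), np.int32(179))
scene4.png (array([266.00034523, 194.86651802]), ((14.26777172088623, 16.72166633605957), 93.63809204101562), np.int32(187))
scene5.png (array([265.27109718, 192.09302139]), ((15.8682279586792, 17.340423583984375), 73.85974884033203), np.int32(214))
107 [266.3  194.96]
112 [266.38 193.72]
115 [266.43 192.96]
117 [266.46 192.46]
119 [266.49 191.95]
121 [266.53 191.44]
123 [266.56 190.93]
```

Call:
{"api": "drive_tool", "payload": {
  "steps": [
    [[-0.02,0,0,0,0,0],[-0.02,0,0,0,0,0],[-0.02,0,0,0,0,0],[-0.02,0,0,0,0,0],[-0.02,0,0,0,0,0],[-0.02,0,0,0,0,0],[0,0,0,0,0,0],[0,0,0,0,0,0],[0,0,0,0,0,0],[0,0,0,0,0,0]]
  ]
}}

```text
t: 20.27
ee_pos: [603.9, 42.1, 278.2]
tool_rot: [-0.001, 0.707, -0.001, -0.707]
wrist_force: [-0.9, 2.8, -11.9]
opening: 18.6
```

Run:
```python
from h import *
go([603.8,42.1,182],0)
snap('scene','scene6.png')
im=cv2.imread('pics/scene6.png'); a=cv2.resize(im[160:230,215:285],(600,600),interpolation=cv2.INTER_CUBIC); cv2.imwrite('pics/s6.png',a)
im=cv2.imread('pics/scene4.png'); a=cv2.resize(im[160:230,215:285],(600,600),interpolation=cv2.INTER_CUBIC); cv2.imwrite('pics/s4b.png',a)
print(manip.spot_point('scene','die_center'))
print([toworld('scene',d['position']) for d in manip.spot_point('scene','die_center')])
```

```text
t 20.27 sgn -1 rot units [-0.017 -0.001 -0.   ] shift units(new axes) [ 1.693 -0.     0.002] shift(cur axes) [ 1.693 -0.     0.002]
 grasp pt now [603.86  42.1  224.32] F [ -0.93   2.81 -11.88] open 18.6 q [ 0.05  0.38  1.53 -0.    1.22  1.62]
[{'position': [-43.6, -116.4, -925.5], 'score': 0.72}, {'position': [33.8, -14.0, -869.6], 'score': 0.62}]
[array([621.23173608, -58.89490165,   8.61904914]), array([614.40040359,  35.88615293, 111.4354612 ])]
```

View pics/s6.png

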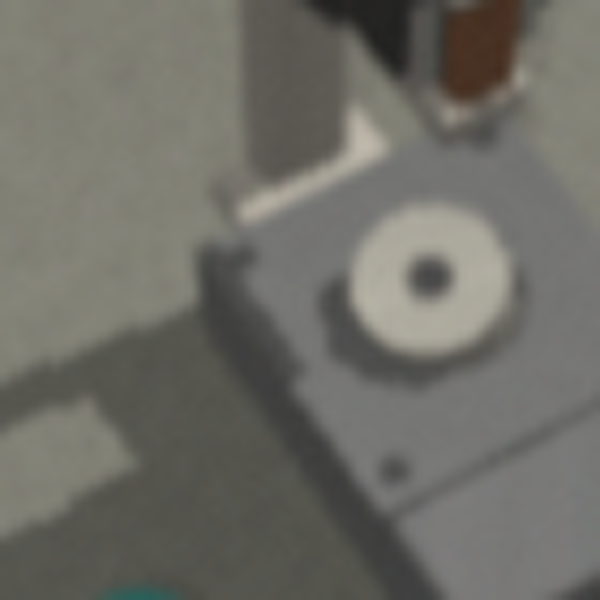

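View pics/s4b.png

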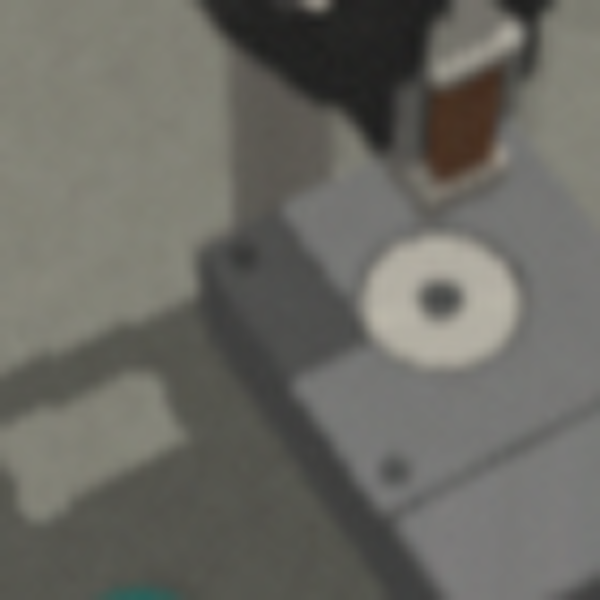

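Run:
```python
from fit import *
P=np.array([613.7,38.6,107.]); p0=pix('scene',P)
J=np.column_stack([pix('scene',P+e)-p0 for e in np.eye(3)]); print(J.round(3))
d=np.array([428-440,276-299])/8.571
for h in (10,12,14,16,18): print(h,np.linalg.solve(J[:,:2],d-J[:,2]*h).round(2))
```

```text
[[ 0.252  0.393  0.016]
 [ 0.338 -0.206 -0.249]]
10 [-2.16 -2.59]
12 [-1.14 -3.33]
14 [-0.12 -4.07]
16 [ 0.9  -4.81]
18 [ 1.92 -5.55]
```

Call:
{"api": "drive_tool", "payload": {
  "steps": [
    [[0.04,0,0,0,0,0],[0.06,0,0,0,0,0],[0.1,0,0,0,0,0],[0.1,0,0,0,0,0],[0.1,0,0,0,0,0],[0.1,0,0,0,0,0],[0.1,0,0,0,0,0],[0.1,0,0,0,0,0],[0.15,0,0,0,0,0],[0.15,0,0,0,0,0],[0.15,0,0,0,0,0],[0.15,0,0,0,0,0],[0.15,0,0,0,0,0],[0.1,0,0,0,0,0],[0,0,0,0,0,0],[0,0,0,0,0,0],[0,0,0,0,0,0]]
  ]
}}

```text
t: 21.83
ee_pos: [604.0, 42.1, 239.6]
tool_rot: [-0.001, 0.707, -0.001, -0.707]
wrist_force: [0.0, 0.7, -3.8]
opening: 18.4
```

Run:
```python
from h import *
go([500,42.1,170],0)
snap('scene','scene7.png')
im=cv2.imread('pics/scene7.png'); a=cv2.resize(im[140:240,200:300],(600,600),interpolation=cv2.INTER_CUBIC); cv2.imwrite('pics/s7.png',a)
```

```text
t 21.83 sgn -1 rot units [-0.017 -0.005 -0.001] shift units(new axes) [ 6.28e-01 -1.00e-03  4.16e+00] shift(cur axes) [0.626 0.006 4.16 ]
 grasp pt now [604.02  42.07 185.7 ] F [ 0.04  0.67 -3.79] open 18.4 q [ 0.05  0.41  1.59 -0.    1.14  1.62]
```

View pics/s7.png

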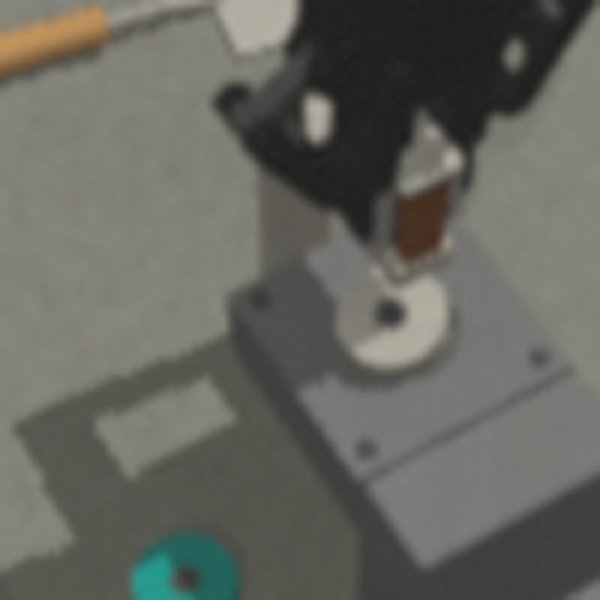

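Call:
{"api": "drive_tool", "payload": {
  "steps": [
    [[0,0,0.2,0,0,0],[0,0,0.5,0,0,0],[0,0,0.7,0,0,0],[0,0,0.7,0,0,0],[0,0,0.7,0,0,0],[0,0,0.6,0,0,0],[0,0,0.5,0,0,0],[0.1,0,0.2,0,0,0],[0.2,0,0.06,0,0,0],[0.2,0,0,0,0,0],[0.1,0,0,0,0,0],[0,0,0,0,0,0],[0,0,0,0,0,0],[0,0,0,0,0,0]]
  ]
}}

```text
t: 23.05
ee_pos: [500.4, 42.3, 224.3]
tool_rot: [-0.001, 0.707, -0.001, -0.707]
wrist_force: [0.8, -0.3, -4.5]
opening: 18.4
```

Call:
{"api": "drive_tool", "payload": {
  "steps": [
    [[0.04,0,0,0,0,0],[0.04,0,0,0,0,0],[0,0,0,0,0,0],[0,0,0,0,0,0]]
  ]
}}

```text
t: 23.38
ee_pos: [499.8, 42.2, 222.4]
tool_rot: [0.001, -0.707, 0.001, 0.707]
wrist_force: [0.2, 0.2, -3.8]
opening: 18.1
```

Call:
{"api": "drive_tool", "payload": {
  "steps": [
    [[0.02,0,0,0,0,0],[0.02,0,0,0,0,0],[0,0,0,0,0,0],[0,0,0,0,0,0]]
  ]
}}

```text
t: 23.72
ee_pos: [500.1, 42.3, 221.7]
tool_rot: [-0.001, 0.707, -0.001, -0.707]
wrist_force: [0.6, 0.1, -1.9]
opening: 18.4
```

Run:
```python
from h import *
go([500,42.1,170],0)
snap('scene','scene8.png')
im=cv2.imread('pics/scene8.png'); a=cv2.resize(im[110:220,200:310],(600,600),interpolation=cv2.INTER_CUBIC); cv2.imwrite('pics/s8.png',a)
```

```text
t 23.72 sgn -1 rot units [-0.018 -0.01   0.   ] shift units(new axes) [-0.087  0.007  0.006] shift(cur axes) [-0.087  0.007  0.006]
 grasp pt now [500.2   42.28 167.82] F [ 0.59  0.14 -1.95] open 18.4 q [ 0.06  0.28  1.85 -0.    1.01  1.63]
```

View pics/s8.png

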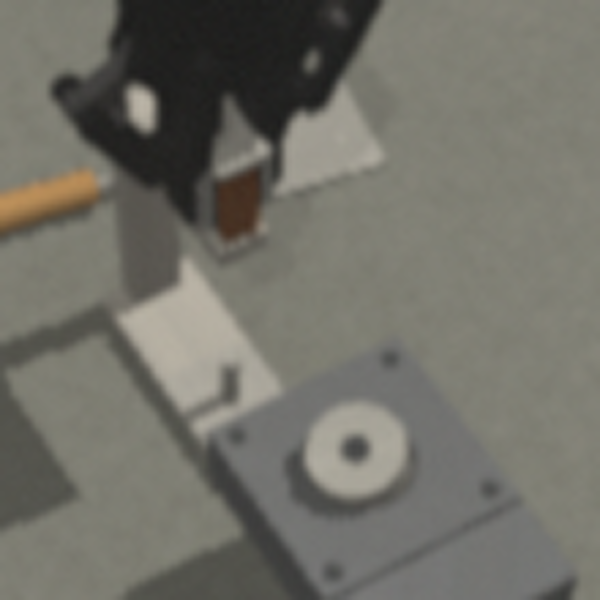

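Call:
{"api": "drive_tool", "payload": {
  "steps": [
    [[0.02,0,0,0,0,0],[0,0,0,0,0,0],[0,0,0,0,0,0]]
  ]
}}

```text
t: 24.02
ee_pos: [500.5, 42.3, 221.5]
tool_rot: [-0.001, 0.708, -0.001, -0.706]
wrist_force: [2.3, 0.4, 0.1]
opening: 18.7
```

Call:
{"api": "drive_tool", "payload": {
  "steps": [
    [[0,0,0,0,0,0],[0,0,0,0,0,0],[0,0,0,0,0,0],[0,0,0,0,0,0],[0,0,0,0,0,0],[0,0,0,0,0,0]]
  ],
  "claw": 0.3
}}

```text
t: 24.52
ee_pos: [499.9, 42.1, 221.0]
tool_rot: [-0.001, 0.707, -0.001, -0.707]
wrist_force: [0.3, -0.3, -0.0]
opening: 55.5
```

Call:
{"api": "drive_tool", "payload": {
  "steps": [
    [[-0.1,0,0,0,0,0],[-0.2,0,0,0,0,0],[-0.4,0,0,0,0,0],[-0.6,0,0,0,0,0],[-0.8,0,0,0,0,0],[-0.8,0,0,0,0,0],[-0.6,0,0,0,0,0],[0,0,0,0,0,0],[0,0,0,0,0,0]]
  ]
}}

```text
t: 25.27
ee_pos: [500.1, 42.3, 309.7]
tool_rot: [-0.001, 0.708, -0.001, -0.706]
wrist_force: [0.1, 0.7, -0.1]
opening: 55.6
```

Run:
```python
from h import *
go([611,38.5,200],0)
snap('scene','scene9.png')
im=cv2.imread('pics/scene9.png'); a=cv2.resize(im[90:220,200:330],(600,600),interpolation=cv2.INTER_CUBIC); cv2.imwrite('pics/s9.png',a)
```

```text
t 25.27 sgn -1 rot units [-0.017 -0.029  0.001] shift units(new axes) [ 2.231  0.152 -4.435] shift(cur axes) [ 2.244  0.145 -4.428]
 grasp pt now [500.29  42.32 255.77] F [ 0.15  0.71 -0.06] open 55.6 q [ 0.06  0.2   1.72 -0.    1.22  1.63]
```

View pics/s9.png

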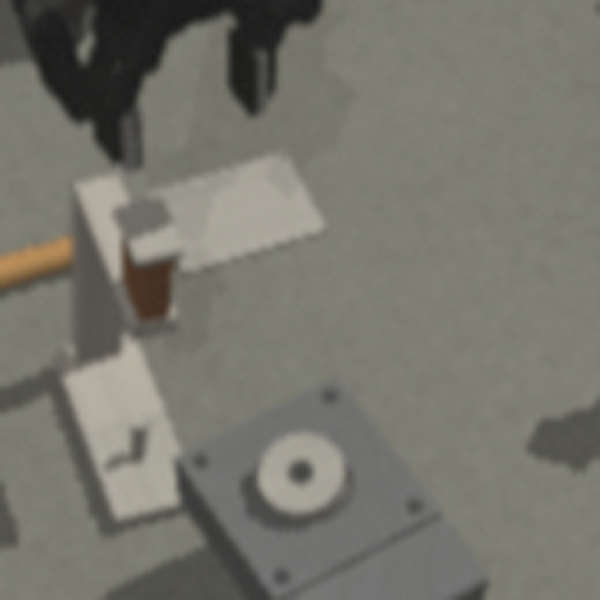

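Call:
{"api": "drive_tool", "payload": {
  "steps": [
    [[0,0,-0.4,0,0,0],[0,0.05,-0.7,0,0,0],[0,0.05,-0.8,0,0,0],[0,0.05,-0.8,0,0,0],[0,0.03,-0.8,0,0,0],[0,0,-0.6,0,0,0],[0.4,0,-0.33,0,0,0],[0.7,0,0,0,0,0],[0.8,0,0,0,0,0],[0.8,0,0,0,0,0],[0.6,0,0,0,0,0],[0.4,0,0,0,0,0],[0.3,0,0,0,0,0],[0,0,0,0,0,0],[0,0,0,0,0,0],[0,0,0,0,0,0]]
  ],
  "claw": 0.6
}}

```text
t: 26.65
ee_pos: [611.1, 37.6, 209.3]
tool_rot: [-0.001, 0.708, -0.001, -0.706]
wrist_force: [0.3, -0.7, 0.3]
opening: 68.4
```

Run:
```python
from h import *
go([611,37.3,126.6],0)
snap('scene','scene10.png')
im=cv2.imread('pics/scene10.png'); a=cv2.resize(im[130:250,200:320],(600,600),interpolation=cv2.INTER_CUBIC); cv2.imwrite('pics/s10.png',a)
```

```text
t 26.65 sgn -1 rot units [-0.017 -0.018  0.   ] shift units(new axes) [1.15  0.011 0.005] shift(cur axes) [1.15  0.011 0.007]
 grasp pt now [611.23  37.57 155.36] F [ 0.31 -0.68  0.32] open 68.4 q [ 0.04  0.45  1.61 -0.    1.08  1.62]
```

View pics/s10.png

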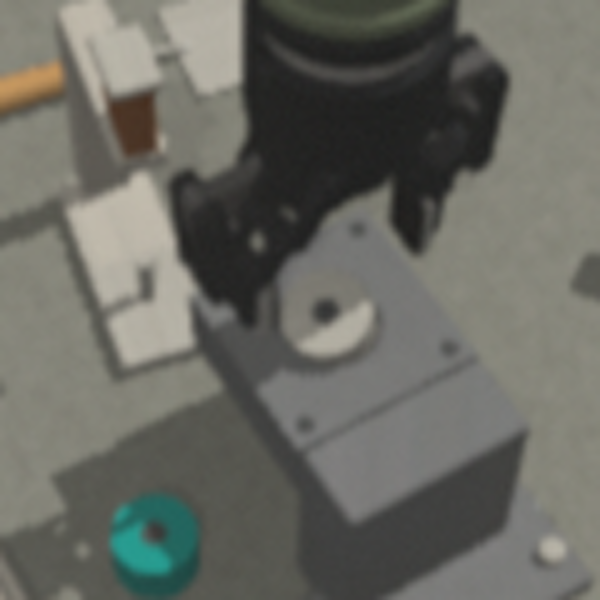

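Call:
{"api": "drive_tool", "payload": {
  "steps": [
    [[0.3,0,0,0,0,0],[0.3,0,0,0,0,0],[0.25,0,0,0,0,0],[0.15,0,0,0,0,0],[0,0,0,0,0,0],[0,0,0,0,0,0],[0,0,0,0,0,0]]
  ]
}}

```text
t: 27.28
ee_pos: [610.8, 37.6, 183.5]
tool_rot: [-0.001, 0.707, -0.001, -0.707]
wrist_force: [-0.2, -0.5, 0.6]
opening: 68.1
```

Call:
{"api": "drive_tool", "payload": {
  "steps": [
    [[0.08,0,0,0,0,0],[0.06,0,0,0,0,0],[0,0,0,0,0,0],[0,0,0,0,0,0]]
  ]
}}

```text
t: 27.62
ee_pos: [610.5, 37.5, 179.9]
tool_rot: [0.001, -0.707, 0.001, 0.707]
wrist_force: [0.7, 0.7, -1.2]
opening: 68.5
```

Run:
```python
from h import *
go([611,37.3,126.6],0)
snap('scene','scene11.png')
im=cv2.imread('pics/scene11.png'); a=cv2.resize(im[150:230,220:300],(600,600),interpolation=cv2.INTER_CUBIC); cv2.imwrite('pics/s11.png',a)
```

```text
t 27.62 sgn -1 rot units [-0.018  0.    -0.001] shift units(new axes) [-0.025  0.009 -0.018] shift(cur axes) [-0.025  0.009 -0.018]
 grasp pt now [610.55  37.53 125.98] F [ 0.67  0.73 -1.19] open 68.5 q [ 0.04  0.47  1.65 -0.    1.02  1.62]
```

View pics/s11.png

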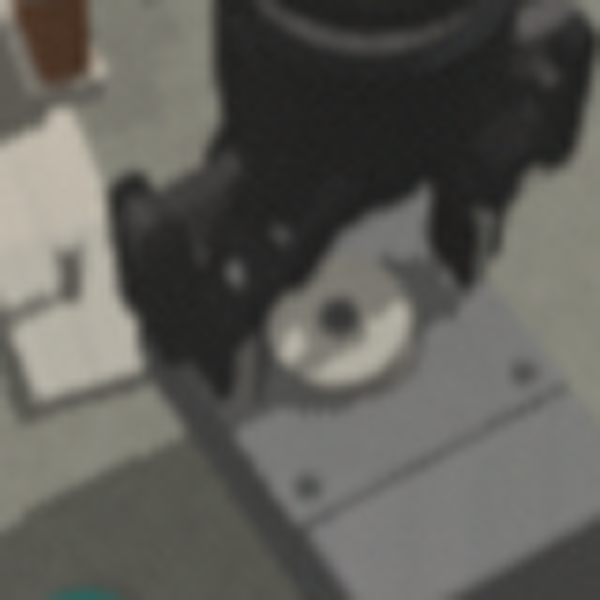

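Call:
{"api": "drive_tool", "payload": {
  "steps": [
    [[0,0,0,0,0,0],[0,0,0,0,0,0],[0,0,0,0,0,0],[0,0,0,0,0,0],[0,0,0,0,0,0],[0,0,0,0,0,0],[0,0,0,0,0,0]]
  ],
  "claw": -1,
  "force": 80
}}

```text
t: 28.25
ee_pos: [610.6, 36.4, 180.1]
tool_rot: [0.0, 0.707, -0.001, -0.707]
wrist_force: [0.1, -5.0, 1.1]
opening: 37.1
```

Run:
```python
from h import *
go([611,37.3,126.6],0)
snap('scene','scene12.png')
im=cv2.imread('pics/scene12.png'); a=cv2.resize(im[150:230,220:300],(600,600),interpolation=cv2.INTER_CUBIC); cv2.imwrite('pics/s12.png',a)
```

```text
t 28.25 sgn -1 rot units [-0.013 -0.003 -0.022] shift units(new axes) [-0.015 -0.035 -0.014] shift(cur axes) [-0.015 -0.035 -0.014]
 grasp pt now [610.66  36.3  126.23] F [ 0.06 -5.05  1.13] open 37.1 q [ 0.04  0.47  1.65 -0.    1.02  1.62]
```

View pics/s12.png

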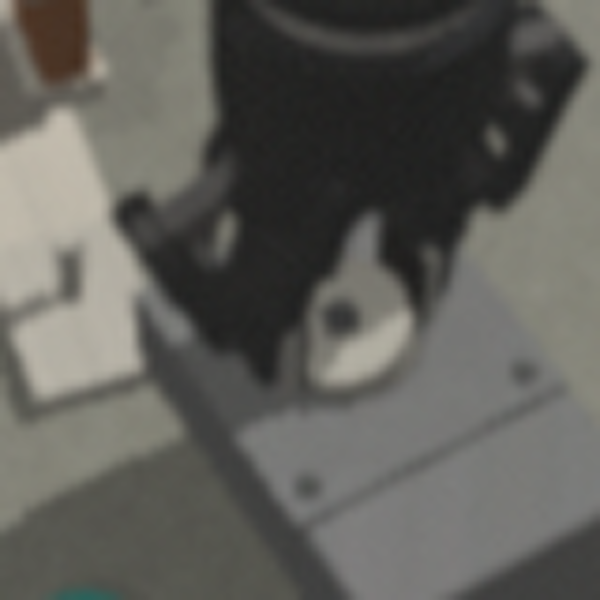

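Call:
{"api": "drive_tool", "payload": {
  "steps": [
    [[0,0.03,0,0,0,0],[-0.02,0,0,0,0,0],[-0.02,0,0,0,0,0],[-0.02,0,0,0,0,0],[-0.02,0,0,0,0,0],[0,0,0,0,0,0]]
  ],
  "force": 100
}}

```text
t: 28.8
ee_pos: [610.4, 36.3, 180.4]
tool_rot: [0.0, -0.707, 0.001, 0.708]
wrist_force: [2.9, -5.5, -7.4]
opening: 36.0
```

Call:
{"api": "drive_tool", "payload": {
  "steps": [
    [[-0.04,0,0,0,0,0],[-0.04,0,0,0,0,0],[-0.04,0,0,0,0,0],[-0.04,0,0,0,0,0],[-0.04,0,0,0,0,0],[0,0,0,0,0,0]]
  ]
}}

```text
t: 29.3
ee_pos: [610.2, 36.3, 185.3]
tool_rot: [0.0, -0.706, 0.001, 0.708]
wrist_force: [1.6, -5.1, -8.6]
opening: 36.0
```

Run:
```python
from h import *
go([611,37.3,126.6],0)
snap('scene','scene13.png')
im=cv2.imread('pics/scene13.png'); a=cv2.resize(im[150:230,220:300],(600,600),interpolation=cv2.INTER_CUBIC); cv2.imwrite('pics/s13.png',a)
```

```text
t 29.3 sgn -1 rot units [-0.015  0.02  -0.013] shift units(new axes) [ 0.193 -0.042 -0.03 ] shift(cur axes) [ 0.192 -0.042 -0.031]
 grasp pt now [610.13  36.19 131.42] F [ 1.56 -5.06 -8.62] open 36.0 q [ 0.04  0.47  1.64 -0.    1.03  1.61]
```

View pics/s13.png

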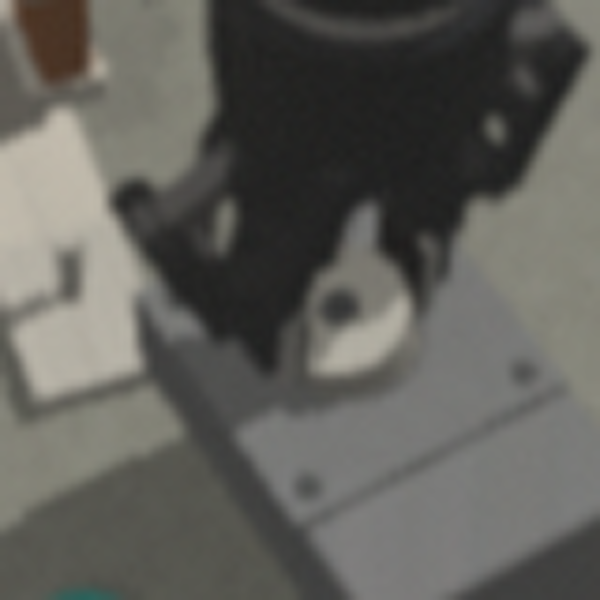

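Call:
{"api": "drive_tool", "payload": {
  "steps": [
    [[-0.04,0,0,0,0,0],[-0.04,0,0,0,0,0],[-0.04,0,0,0,0,0],[-0.04,0,0,0,0,0],[-0.04,0,0,0,0,0],[-0.04,0,0,0,0,0],[-0.04,0,0,0,0,0],[0,0,0,0,0,0]]
  ]
}}

```text
t: 30.02
ee_pos: [610.7, 37.6, 194.5]
tool_rot: [-0.001, 0.707, -0.0, -0.707]
wrist_force: [0.5, -0.5, -2.4]
opening: 36.1
```

Call:
{"api": "drive_tool", "payload": {
  "steps": [
    [[-0.06,0,0,0,0,0],[-0.06,0,0,0,0,0],[-0.06,0,0,0,0,0],[-0.06,0,0,0,0,0],[-0.06,0,0,0,0,0],[-0.06,0,0,0,0,0],[-0.06,0,0,0,0,0],[-0.06,0,0,0,0,0],[0,0,0,0,0,0],[0,0,0,0,0,0]]
  ]
}}

```text
t: 30.85
ee_pos: [610.6, 36.8, 206.0]
tool_rot: [-0.001, 0.707, -0.001, -0.707]
wrist_force: [-0.2, -0.4, -1.3]
opening: 36.1
```

Run:
```python
from h import *
go([611,37.3,200],0)
snap('scene','scene14.png')
im=cv2.imread('pics/scene14.png'); a=cv2.resize(im[140:230,220:310],(600,600),interpolation=cv2.INTER_CUBIC); cv2.imwrite('pics/s14.png',a)
```

```text
t 30.85 sgn -1 rot units [-0.018 -0.003 -0.001] shift units(new axes) [-1.914 -0.021 -0.014] shift(cur axes) [-1.914 -0.021 -0.015]
 grasp pt now [610.66  36.77 152.15] F [-0.15 -0.38 -1.28] open 36.1 q [ 0.04  0.45  1.62 -0.    1.07  1.61]
```

View pics/s14.png

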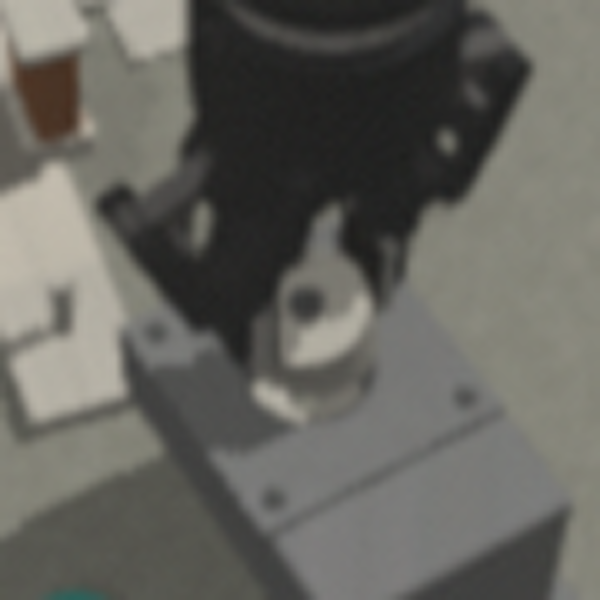

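Call:
{"api": "drive_tool", "payload": {
  "steps": [
    [[-0.3,0,0,0,0,0],[-0.5,0,0,0,0,0],[-0.5,0.1,0,0,0,0],[-0.3,0.4,0.1,0,0,0],[0,0.7,0.2,0,0,0],[0,0.8,0.2,0,0,0],[0,0.8,0.2,0,0,0],[0,0.8,0.2,0,0,0],[0,0.8,0.2,0,0,0],[0,0.8,0.2,0,0,0],[0,0.8,0.2,0,0,0],[0,0.8,0.2,0,0,0],[0,0.8,0.2,0,0,0],[0,0.8,0.2,0,0,0],[0,0.8,0.2,0,0,0],[0,0.8,0.2,0,0,0],[0,0.8,0.2,0,0,0],[0,0.8,0.2,0,0,0],[0,0.7,0.06,0,0,0],[0,0.6,0,0,0,0]]
  ]
}}

```text
t: 32.57
ee_pos: [535.0, -287.4, 246.3]
tool_rot: [0.001, -0.707, 0.001, 0.707]
wrist_force: [0.1, 0.2, -1.4]
opening: 36.3
```

Call:
{"api": "drive_tool", "payload": {
  "steps": [
    [[0,0.4,0,0,0,0],[0,0.2,0,0,0,0],[0,0,0,0,0,0],[0,0,0,0,0,0],[0,0,0,0,0,0],[0,0,0,0,0,0]]
  ]
}}

```text
t: 33.07
ee_pos: [536.1, -299.7, 245.9]
tool_rot: [0.0, -0.707, 0.0, 0.707]
wrist_force: [-0.1, 0.8, -1.9]
opening: 36.1
```

Run:
```python
from h import *
go([542,-272,120],0)
snap('scene','scene15.png'); snap('top','top15.png')
im=cv2.imread('pics/scene15.png'); a=cv2.resize(im[170:320,60:260],(800,600),interpolation=cv2.INTER_CUBIC); cv2.imwrite('pics/s15.png',a)
for c in ('scene','top'): print([ (d['score'],toworld(c,d['position']).round(1)) for d in manip.spot_point(c,'die_center')],[ (d['score'],toworld(c,d['position']).round(1)) for d in manip.spot_point(c,'tray_free')])
```

```text
t 33.07 sgn -1 rot units [-0.008  0.002  0.003] shift units(new axes) [ 2.881 -1.108 -0.236] shift(cur axes) [ 2.881 -1.108 -0.236]
 grasp pt now [ 536.08 -299.69  192.02] F [-0.07  0.84 -1.92] open 36.1 q [-0.53  0.42  1.56  0.    1.16  1.04]
[(0.97, array([ 539.4, -298.1,  173.7])), (0.82, array([621.3, -61.9,  11.8]))] [(0.63, array([ 5.447e+02, -2.773e+02,  5.000e-01]))]
[(0.44, array([ 534.2, -294.8,  176.5])), (0.44, array([618.8, -57.7,  12.8]))] [(0.72, array([ 537.6, -273.1,    1.7]))]
```

View pics/s15.png

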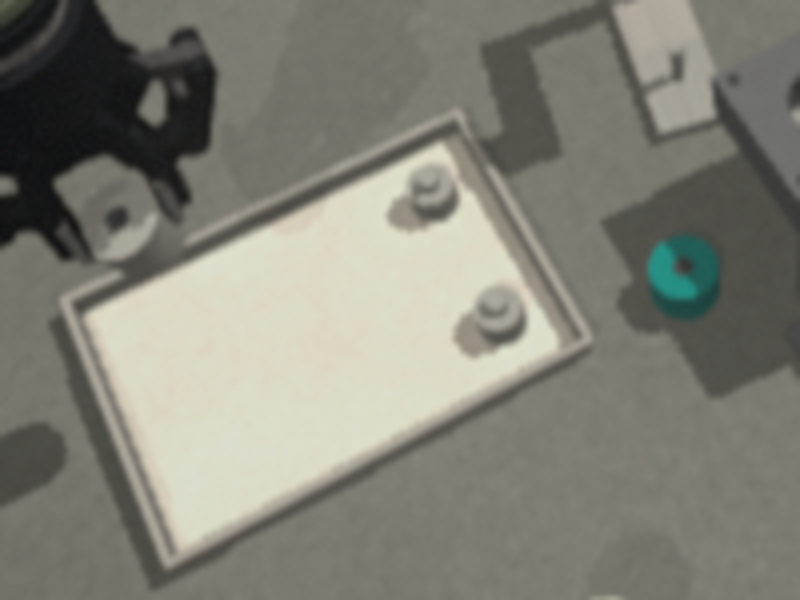

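View pics/top15.png

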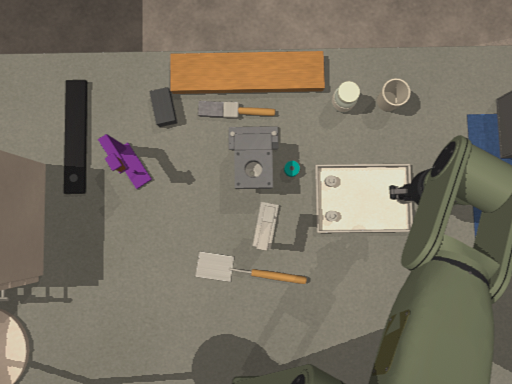

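Run:
```python
import cv2
im=cv2.imread('pics/scene15.png'); a=cv2.resize(im[200:250,60:120],(720,600),interpolation=cv2.INTER_CUBIC); cv2.imwrite('pics/s15b.png',a)
```

```text
(no output)
```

View pics/s15b.png

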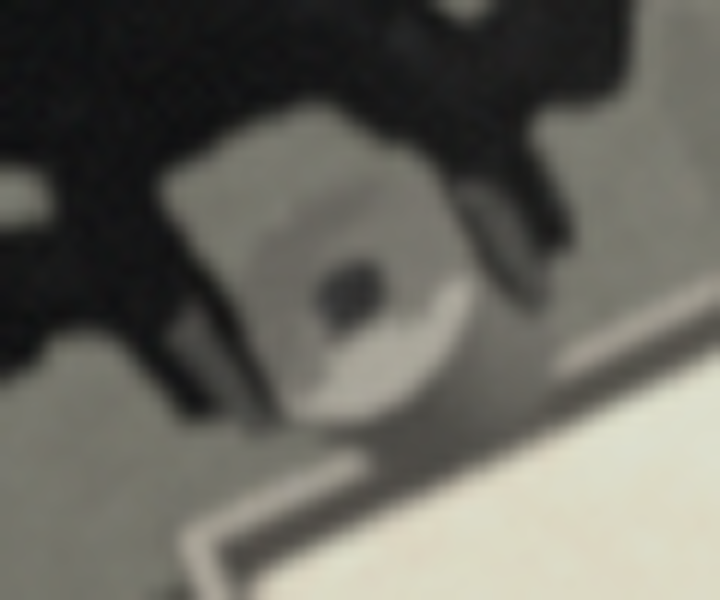

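Run:
```python
from h import *
P=np.array([538.,-299.7,190.]); p0=pix('scene',P)
f=lambda p:((p-[60-.46,200-.46])*12).round(0)
print(f(p0), f(pix('scene',P-[0,0,29])))
for ax in ('x','y'):
  for t in (-.3,-.2,-.1,.1,.2,.3):
    d=R.from_euler(ax,t).apply([0,0,-29]); print(ax,t,(f(pix('scene',P+d))-f(p0)))
# ellipse of top
```

```text
[355. 277.] [416. 365.]
x -0.3 [  6. 109.]
x -0.2 [ 24. 103.]
x -0.1 [43. 96.]
x 0.1 [78. 79.]
x 0.2 [95. 69.]
x 0.3 [111.  58.]
y -0.3 [ 77. 126.]
y -0.2 [ 73. 114.]
y -0.1 [ 67. 101.]
y 0.1 [54. 73.]
y 0.2 [47. 58.]
y 0.3 [40. 42.]
```

Call:
{"api": "drive_tool", "payload": {
  "steps": [
    [[0.2,-0.4,-0.1,0,0,0],[0.3,-0.5,-0.1,0,0,0],[0.3,-0.4,0,0,0,0],[0.2,-0.2,0,0,0,0.3],[0,0,0,0,0,0.5],[0,0,0,0,0,0.5],[0,0,0,0,0,0.3],[0,0,0,0,0,0],[0,0,0,0,0,0],[0,0,0,0,0,0],[0,0,0,0,0,0]]
  ]
}}

```text
t: 34.28
ee_pos: [541.0, -263.0, 220.7]
tool_rot: [-0.058, -0.705, 0.06, 0.705]
wrist_force: [-0.2, 0.2, -1.2]
opening: 36.0
```

Run:
```python
from h import *
o=go([542,-272,120],0)
snap('scene','scene16.png')
im=cv2.imread('pics/scene16.png'); a=cv2.resize(im[205:265,75:147],(720,600),interpolation=cv2.INTER_CUBIC); cv2.imwrite('pics/s16.png',a)
d=max(manip.spot_point('scene','die_center'),key=lambda d:toworld('scene',d['position'])[2]); print(toworld('scene',d['position']))
```

```text
t 34.28 sgn -1 rot units [-0.02   0.003 -1.594] shift units(new axes) [ 1.873  0.359 -0.039] shift(cur axes) [ 1.907  0.043 -0.04 ]
 grasp pt now [ 541.01 -271.98  167.57] F [-0.21  0.23 -1.24] open 36.0 q [-0.41  0.4   1.67 -0.18  1.01  1.26]
[ 544.4699851  -276.49618619  149.33349244]
```

View pics/s16.png

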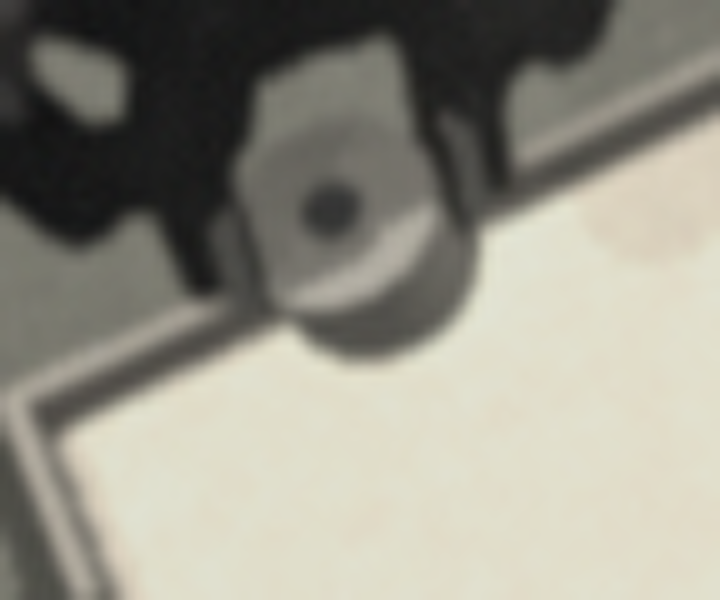

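```bash
cat > tilt.py <<'E'
from h import *
from scipy.optimize import least_squares
def fit(dot,bot,toprim,orig,sc,prior):
    C=lambda p:np.array([orig[0]+p[0]/sc-.5+.5/sc,orig[1]+p[1]/sc-.5+.5/sc])
    dot=C(dot);bot=np.array([C(p) for p in bot]);top=np.array([C(p) for p in toprim])
    a=np.linspace(0,2*np.pi,361)
    circ=np.stack([20*np.cos(a),20*np.sin(a),0*a],1)
    K,e,Rm,_=cam('scene')
    def proj(P):
        p=(P-e)@Rm; q=np.stack([p[:,0],-p[:,1],-p[:,2]],1)@K.T; return q[:,:2]/q[:,2:]
    def f(v):
        Rt=R.from_euler('xy',v[3:]).as_matrix(); c=v[:3]
        T=proj(c+(circ+[0,0,14.5])@Rt.T); B=proj(c+(circ-[0,0,14.5])@Rt.T); D=proj((c+Rt@[0,0,14.5])[None])[0]
        r=list((D-dot)*1.0)
        r+=[np.min(np.linalg.norm(B-p,axis=1)) for p in bot]
        r+=[np.min(np.linalg.norm(T-p,axis=1)) for p in top]
        r+=list((v[:3]-prior)/[4,4,6]*.5); 
        return np.array(r)
    best=None
    for rx in (-.2,0,.2):
        o=least_squares(f,[*prior,rx,0.],diff_step=1e-4)
        if best is None or o.cost<best.cost: best=o
    return best
E
python3 - <<'E'
from tilt import *
o=fit((330,210),[(300,332),(330,350),(365,358),(400,352),(440,330),(465,300),(477,270)],[(290,308),(340,302),(380,285),(415,255),(437,225)],(75,205),10,np.array([543.5,-277,150]))
print(o.x.round(3),o.fun.round(2),o.cost)
E
```

```text
[ 5.42392e+02 -2.73380e+02  1.50070e+02  7.60000e-02  1.08000e-01] [ 0.03 -0.28  0.16  0.19  0.07  0.08  0.1   0.03  0.13  0.25  0.31  0.3
  0.09  0.5  -0.14  0.45  0.01] 0.4607758382439066
```

Call:
{"api": "drive_tool", "payload": {
  "steps": [
    [[0,0,0,0,0.3,0.3],[0,0,0,0,0.4,0.4],[0,0,0,0,0.2,0],[0,0,0,0,0,0],[0,0,0,0,0,0],[0,0,0,0,0,0],[0,0,0,0,0,0]]
  ]
}}

```text
t: 34.97
ee_pos: [541.3, -263.4, 221.0]
tool_rot: [0.087, 0.734, -0.083, -0.668]
wrist_force: [-0.2, -0.1, -2.0]
opening: 35.7
```

Run:
```python
from h import *
o=manip.observe(); print(o['ee_pos'],R.from_matrix(q2R(o['tool_rot'])@Rtool(0,-1).T).as_rotvec())
snap('scene','scene17.png')
im=cv2.imread('pics/scene17.png'); a=cv2.resize(im[205:265,75:147],(720,600),interpolation=cv2.INTER_CUBIC); cv2.imwrite('pics/s17.png',a)
```

```text
[ 541.30883766 -263.39913956  221.01793206] [-0.24091843 -0.093892    0.00635779]
```

View pics/s17.png

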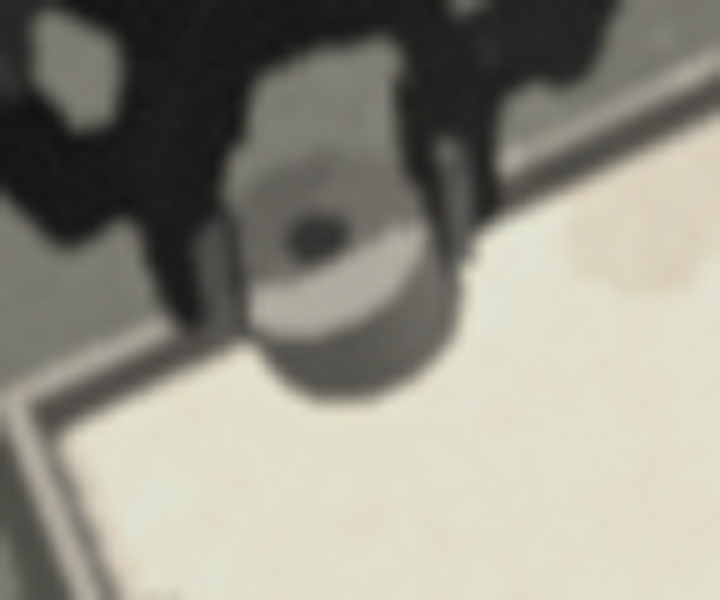

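Run:
```python
from tilt import *
b=[(265,355),(290,382),(320,400),(345,404),(385,395),(420,372),(445,345),(458,310),(460,290)]
t=[(250,325),(285,338),(325,335),(370,312),(405,280),(427,243)]
for tt in (t,t+[(290,158),(325,152),(365,158)]):
    o=fit((318,238),b,tt,(75,205),10,np.array([539,-278,150]))
    print(o.x.round(3),o.fun.round(2),o.cost)
# refit earlier with upper rim
o=fit((330,210),[(300,332),(330,350),(365,358),(400,352),(440,330),(465,300),(477,270)],[(290,308),(340,302),(380,285),(415,255),(437,225),(335,115),(375,120)],(75,205),10,np.array([543.5,-277,150]))
print(o.x.round(3),o.fun.round(2),o.cost)
# grasped expected position of upright: project what upright would look like
```

```text
[ 5.44136e+02 -2.79548e+02  1.42475e+02 -0.00000e+00  2.60000e-02] [-0.06  0.23  0.29  0.36  0.18  0.38  0.27  0.04  0.07  0.33  0.34  0.04
  0.2   0.12  0.26  0.13  0.4   0.64 -0.19 -0.63] 0.9484104685916013
[ 5.42833e+02 -2.79866e+02  1.40021e+02 -2.00000e-03  2.40000e-02] [-0.08  0.36  0.36  0.48  0.07  0.27  0.19  0.1   0.09  0.28  0.26  0.12
  0.12  0.05  0.32  0.16  0.43  0.12  0.33  0.57  0.48 -0.23 -0.83] 1.268764533080276
[ 5.41255e+02 -2.73621e+02  1.47867e+02  8.00000e-02  1.07000e-01] [-0.   -0.12  0.19  0.27  0.07  0.01  0.07  0.08  0.15  0.12  0.44  0.39
  0.13  0.53  0.42  0.55 -0.28  0.42 -0.18] 0.7950532353871713
```

Run:
```python
from h import *
o=manip.observe(); Rc=q2R(o['tool_rot']); print((Rc.T@np.array([0,0,-1.])).round(4), o['ee_pos'])
```

```text
[ 0.9668 -0.2385  0.092 ] [ 541.30057154 -263.33901704  220.94653745]
```

Call:
{"api": "drive_tool", "payload": {
  "steps": [
    [[0.29,-0.072,0.028,0,0,0],[0.58,-0.143,0.055,0,0,0],[0.773,-0.191,0.074,0,0,0],[0.773,-0.191,0.074,0,0,0],[0.773,-0.191,0.074,0,0,0],[0.58,-0.143,0.055,0,0,0],[0.387,-0.095,0.037,0,0,0],[0.232,-0.057,0.022,0,0,0],[0.097,-0.024,0.009,0,0,0],[0,0,0,0,0,0],[0,0,0,0,0,0],[0,0,0,0,0,0]]
  ]
}}

```text
t: 36.02
ee_pos: [541.6, -263.3, 105.9]
tool_rot: [0.088, 0.735, -0.083, -0.667]
wrist_force: [-0.1, -0.7, -1.6]
opening: 35.8
```

Run:
```python
from h import *
o=manip.observe(); print(o['ee_pos'],o['wrist_force'])
snap('scene','scene18.png')
im=cv2.imread('pics/scene18.png'); a=cv2.resize(im[225:285,75:147],(720,600),interpolation=cv2.INTER_CUBIC); cv2.imwrite('pics/s18.png',a)
```

```text
[ 541.57640437 -263.29526968  105.92705645] [-0.05415681 -0.70510999 -1.62436306]
```

View pics/s18.png

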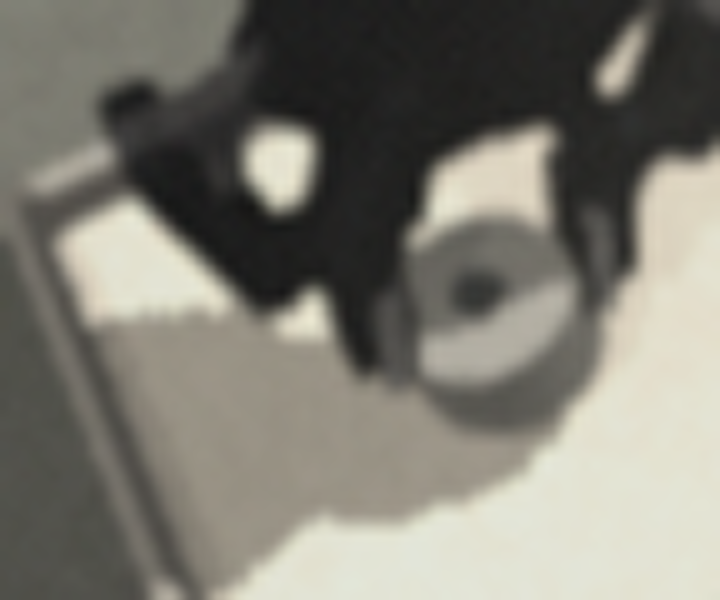

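Run:
```python
from tilt import *
b=[(430,398),(460,422),(500,432),(545,420),(580,390),(600,350),(605,325)]
t=[(435,232),(460,217),(490,212),(520,215),(545,228),(578,275),(420,365),(440,380),(470,388),(520,370),(560,325)]
for pr in ([541,-280,30],[541,-280,25],[544,-280,35]):
    o=fit((478,290),b,t,(75,225),10,np.array(pr,float))
    print(o.x.round(3),o.fun.round(2),o.cost)
```

```text
[ 5.42948e+02 -2.79531e+02  2.27720e+01 -1.00000e-02  4.50000e-02] [ 0.25  0.54  0.02  0.18  0.05  0.08  0.24  0.19  0.21  0.5   0.25  0.31
  0.26  0.31  0.3   0.56  0.05  0.4   0.01  0.43  0.24  0.06 -0.6 ] 1.1454790814738305
[ 5.41681e+02 -2.79660e+02  2.04020e+01 -1.00000e-02  4.40000e-02] [ 0.25  0.55  0.02  0.16  0.06  0.06  0.22  0.16  0.23  0.46  0.22  0.28
  0.23  0.27  0.32  0.54  0.05  0.42  0.03  0.41  0.09  0.04 -0.38] 0.9449070762340285
[ 5.45309e+02 -2.79317e+02  2.72070e+01 -1.00000e-02  4.40000e-02] [ 0.21  0.51  0.08  0.24  0.07  0.12  0.28  0.23  0.17  0.58  0.34  0.39
  0.33  0.37  0.28  0.61  0.07  0.39  0.01  0.42  0.16  0.09 -0.65] 1.318182491646324
```

Call:
{"api": "drive_tool", "payload": {
  "steps": [
    [[0.0387,-0.0095,0.0037,0,0.25,0],[0.0387,-0.0095,0.0037,0,0,0],[0.0387,-0.0095,0.0037,0,0,0],[0,0,0,0,0,0],[0,0,0,0,0,0]]
  ]
}}

```text
t: 36.48
ee_pos: [541.2, -263.1, 102.1]
tool_rot: [0.088, 0.743, -0.081, -0.658]
wrist_force: [1.3, 0.5, -1.3]
opening: 36.2
```

Call:
{"api": "drive_tool", "payload": {
  "steps": [
    [[0.0193,-0.0048,0.0018,0,0,0],[0.0193,-0.0048,0.0018,0,0,0],[0.0193,-0.0048,0.0018,0,0,0],[0,0,0,0,0,0],[0,0,0,0,0,0]]
  ]
}}

```text
t: 36.9
ee_pos: [541.1, -263.0, 100.4]
tool_rot: [0.088, 0.743, -0.081, -0.658]
wrist_force: [-0.5, 0.2, -1.2]
opening: 35.7
```

Call:
{"api": "drive_tool", "payload": {
  "steps": [
    [[0.0193,-0.0048,0.0018,0,0,0],[0.0193,-0.0048,0.0018,0,0,0],[0.0193,-0.0048,0.0018,0,0,0],[0,0,0,0,0,0],[0,0,0,0,0,0]]
  ]
}}

```text
t: 37.32
ee_pos: [541.1, -263.1, 98.9]
tool_rot: [0.088, 0.743, -0.081, -0.658]
wrist_force: [0.6, 0.1, -2.3]
opening: 36.1
```

Call:
{"api": "drive_tool", "payload": {
  "steps": [
    [[0.0193,-0.0048,0.0018,0,0,0],[0.0193,-0.0048,0.0018,0,0,0],[0.0193,-0.0048,0.0018,0,0,0],[0,0,0,0,0,0],[0,0,0,0,0,0]]
  ]
}}

```text
t: 37.73
ee_pos: [541.2, -263.1, 97.4]
tool_rot: [0.088, 0.743, -0.081, -0.658]
wrist_force: [-0.3, 0.5, -1.4]
opening: 35.9
```

Call:
{"api": "drive_tool", "payload": {
  "steps": [
    [[0.0193,-0.0048,0.0018,0,0,0],[0.0193,-0.0048,0.0018,0,0,0],[0,0,0,0,0,0],[0,0,0,0,0,0]]
  ]
}}

```text
t: 38.07
ee_pos: [541.2, -263.0, 96.4]
tool_rot: [0.088, 0.743, -0.081, -0.658]
wrist_force: [0.0, -0.7, -1.9]
opening: 35.8
```

Call:
{"api": "drive_tool", "payload": {
  "steps": [
    [[0.0193,-0.0048,0.0018,0,0,0],[0.0193,-0.0048,0.0018,0,0,0],[0.0193,-0.0048,0.0018,0,0,0],[0,0,0,0,0,0],[0,0,0,0,0,0]]
  ]
}}

```text
t: 38.48
ee_pos: [541.2, -263.0, 94.9]
tool_rot: [0.088, 0.743, -0.081, -0.658]
wrist_force: [-0.3, 0.7, -1.2]
opening: 35.8
```

Call:
{"api": "drive_tool", "payload": {
  "steps": [
    [[0.0193,-0.0048,0.0018,0,0,0],[0.0193,-0.0048,0.0018,0,0,0],[0,0,0,0,0,0],[0,0,0,0,0,0]]
  ]
}}

```text
t: 38.82
ee_pos: [541.3, -263.1, 93.9]
tool_rot: [0.088, 0.743, -0.081, -0.658]
wrist_force: [0.3, 0.6, -1.0]
opening: 35.5
```

Run:
```python
from h import *
o=manip.observe(); print(o['ee_pos'],o['wrist_force'])
snap('scene','scene19.png')
im=cv2.imread('pics/scene19.png'); a=cv2.resize(im[225:285,75:147],(720,600),interpolation=cv2.INTER_CUBIC); cv2.imwrite('pics/s19.png',a)
```

```text
[ 541.25332626 -263.05693277   93.91046318] [ 0.26285545  0.61362322 -1.04320872]
```

View pics/s19.png

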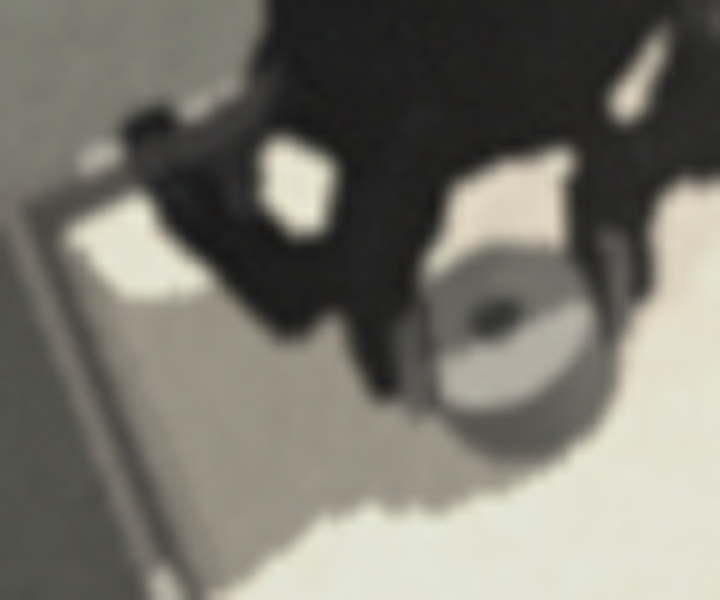

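Call:
{"api": "drive_tool", "payload": {
  "steps": [
    [[0.0193,-0.0048,0.0018,0,0,0],[0.0193,-0.0048,0.0018,0,0,0],[0.0193,-0.0048,0.0018,0,0,0],[0,0,0,0,0,0],[0,0,0,0,0,0]]
  ]
}}

```text
t: 39.28
ee_pos: [541.3, -263.1, 92.4]
tool_rot: [0.088, 0.743, -0.081, -0.658]
wrist_force: [-0.2, 0.2, -0.9]
opening: 35.9
```

Call:
{"api": "drive_tool", "payload": {
  "steps": [
    [[0.0193,-0.0048,0.0018,0,0,0],[0.0193,-0.0048,0.0018,0,0,0],[0,0,0,0,0,0],[0,0,0,0,0,0]]
  ]
}}

```text
t: 39.62
ee_pos: [541.3, -263.0, 91.4]
tool_rot: [0.088, 0.743, -0.081, -0.659]
wrist_force: [0.0, -0.1, -1.2]
opening: 35.7
```

Call:
{"api": "drive_tool", "payload": {
  "steps": [
    [[0.0193,-0.0048,0.0018,0,0,0],[0.0193,-0.0048,0.0018,0,0,0],[0.0193,-0.0048,0.0018,0,0,0],[0,0,0,0,0,0],[0,0,0,0,0,0]]
  ]
}}

```text
t: 40.03
ee_pos: [541.4, -263.0, 89.9]
tool_rot: [0.088, 0.743, -0.081, -0.658]
wrist_force: [-0.0, 0.3, -1.3]
opening: 35.9
```

Call:
{"api": "drive_tool", "payload": {
  "steps": [
    [[0.0193,-0.0048,0.0018,0,0,0],[0.0193,-0.0048,0.0018,0,0,0],[0,0,0,0,0,0],[0,0,0,0,0,0]]
  ]
}}

```text
t: 40.37
ee_pos: [541.4, -263.0, 88.9]
tool_rot: [0.088, 0.743, -0.081, -0.658]
wrist_force: [-0.1, -0.3, -1.4]
opening: 35.9
```

Run:
```python
from h import *
o=manip.observe(); print(o['ee_pos'],o['wrist_force'])
snap('scene','scene20.png')
im=cv2.imread('pics/scene20.png'); a=cv2.resize(im[225:285,75:147],(720,600),interpolation=cv2.INTER_CUBIC); cv2.imwrite('pics/s20.png',a)
```

```text
[ 541.39163805 -263.03738772   88.9019253 ] [-0.13753061 -0.34042019 -1.3798893 ]
```

View pics/s20.png

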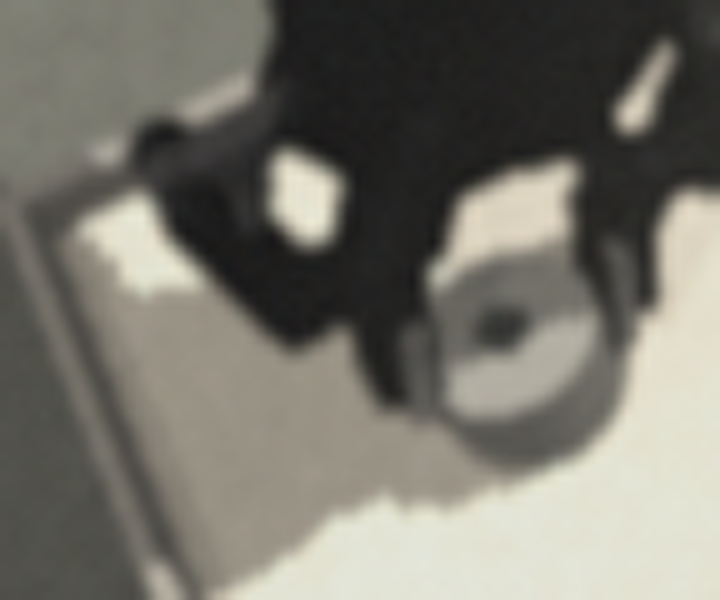

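Call:
{"api": "drive_tool", "payload": {
  "steps": [
    [[0.0193,-0.0048,0.0018,0,0,0],[0.0193,-0.0048,0.0018,0,0,0],[0.0193,-0.0048,0.0018,0,0,0],[0,0,0,0,0,0],[0,0,0,0,0,0]]
  ]
}}

```text
t: 40.83
ee_pos: [541.7, -263.1, 87.8]
tool_rot: [0.089, 0.743, -0.081, -0.658]
wrist_force: [0.1, 0.5, 1.5]
opening: 36.0
```

Call:
{"api": "drive_tool", "payload": {
  "steps": [
    [[0.0193,-0.0048,0.0018,0,0,0],[0.0193,-0.0048,0.0018,0,0,0],[0,0,0,0,0,0],[0,0,0,0,0,0]]
  ]
}}

```text
t: 41.17
ee_pos: [542.0, -263.2, 87.4]
tool_rot: [0.089, 0.744, -0.082, -0.658]
wrist_force: [-0.7, 1.3, 5.7]
opening: 35.8
```

Run:
```python
from h import *
snap('scene','scene21.png')
im=cv2.imread('pics/scene21.png'); a=cv2.resize(im[240:280,105:153],(720,600),interpolation=cv2.INTER_CUBIC); cv2.imwrite('pics/s21.png',a)
```

```text
(no output)
```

View pics/s21.png

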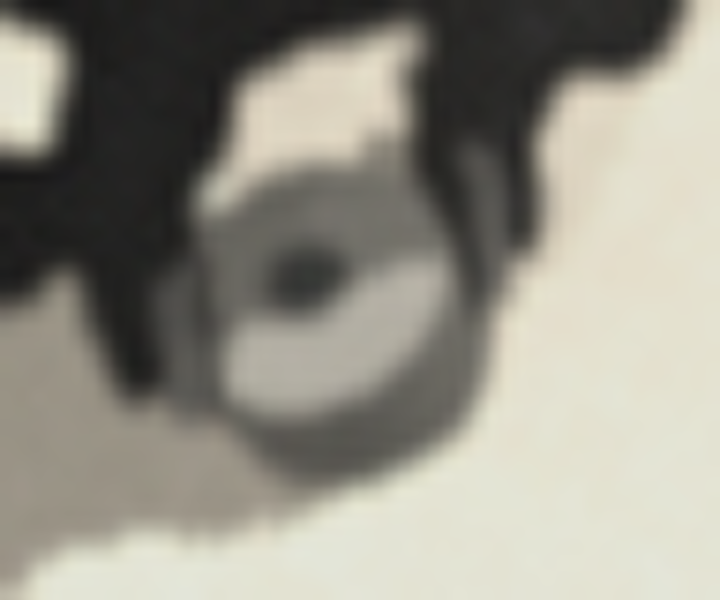

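Run:
```python
from tilt import *
b=[(260,455),(290,478),(325,487),(370,477),(420,455),(460,420),(482,375),(490,330)]
t=[(310,160),(270,172),(240,190),(230,388),(260,410),(310,415),(360,395),(410,345),(440,300)]
for pr in ([542,-280,17.5],):
    o=fit((308,278),b,t,(105,240),15,np.array(pr,float))
    print(o.x.round(3),o.fun.round(2),o.cost)
```

```text
[ 5.46417e+02 -2.79398e+02  6.79500e+00 -5.00000e-03  2.10000e-02] [ 0.01  0.17  0.32  0.09  0.19  0.2   0.22  0.13  0.25  0.08  0.42  0.49
  0.59  0.69  0.06  0.35  0.09  0.45  0.14  0.55  0.08 -0.89] 1.5260484179222893
```

Call:
{"api": "drive_tool", "payload": {
  "steps": [
    [[-0.02,0.005,-0.002,0,0,0],[0,0,0,0,0,0],[0,0,0,0,0,0],[0,0,0,0,0,0]]
  ],
  "force": 20
}}

```text
t: 41.55
ee_pos: [541.9, -263.2, 87.5]
tool_rot: [0.089, 0.743, -0.082, -0.658]
wrist_force: [-0.3, 1.4, 4.9]
opening: 36.2
```

Call:
{"api": "drive_tool", "payload": {
  "steps": [
    [[0,0,0,0,0,0],[0,0,0,0,0,0],[0,0,0,0,0,0],[0,0,0,0,0,0],[0,0,0,0,0,0],[0,0,0,0,0,0]]
  ],
  "claw": 0.25
}}

```text
t: 42.05
ee_pos: [541.4, -263.0, 86.8]
tool_rot: [0.088, 0.743, -0.081, -0.659]
wrist_force: [-0.1, 0.6, -0.5]
opening: 53.2
```

Run:
```python
from h import *
o=manip.observe(); print(o['ee_pos'],o['wrist_force'])
snap('scene','scene22.png')
im=cv2.imread('pics/scene22.png'); a=cv2.resize(im[240:280,105:153],(720,600),interpolation=cv2.INTER_CUBIC); cv2.imwrite('pics/s22.png',a)
```

```text
[ 541.37598475 -263.02257226   86.78255633] [-0.08953503  0.61671708 -0.46139267]
```

View pics/s22.png

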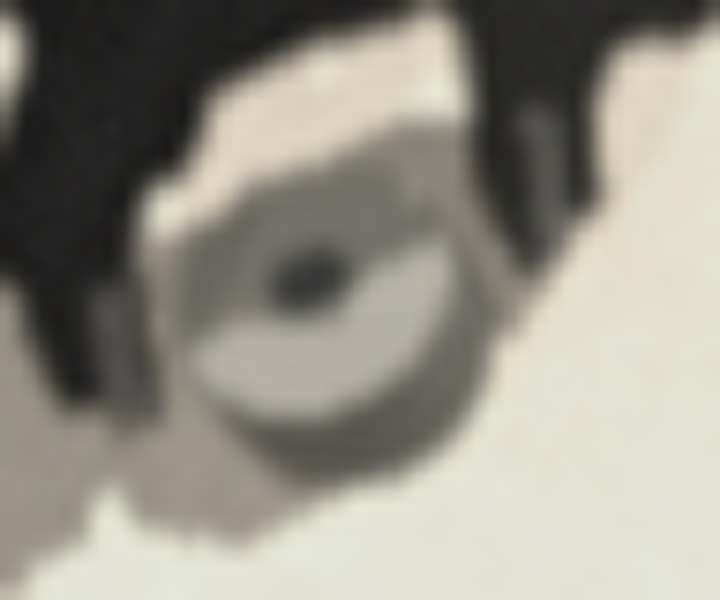

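Call:
{"api": "drive_tool", "payload": {
  "steps": [
    [[-0.1,0,0,0,0,0],[-0.2,0,0,0,0,0],[-0.3,0,0,0,0,0],[-0.5,0,0,0,0,0],[-0.8,0,0,0,0,0],[-0.8,0,0,0,0,0],[-0.8,0,0,0,0,0],[-0.8,0,0,0,0,0],[-0.6,0,0,0,0,0],[0,0,0,0,0,0],[0,0,0,0,0,0],[0,0,0,0,0,0]]
  ]
}}

```text
t: 43.1
ee_pos: [526.4, -233.8, 204.8]
tool_rot: [0.088, 0.743, -0.081, -0.659]
wrist_force: [1.0, 0.1, 0.0]
opening: 53.1
```

Run:
```python
from h import *
o=manip.observe(); print(o['t'],o['ee_pos'],o['wrist_force'])
snap('scene','scene23.png'); snap('top','top23.png')
for c in ('scene','top'):
  for l in ('die_center','knockout_tip','tray_free'): print(c,l,[ (d['score'],toworld(c,d['position']).round(1)) for d in manip.spot_point(c,l)])
```

```text
43.1 [ 526.39810777 -233.77770153  204.79766844] [1.03590865 0.12620783 0.0046381 ]
scene die_center [(0.77, array([ 552.3, -282.6,   15.4])), (0.77, array([619.6, -57.9,  10.6]))]
scene knockout_tip [(0.64, array([502.1,   8.3,  43.2])), (0.59, array([618.7, 340. ,  42.9]))]
scene tray_free [(0.85, array([ 543.6, -269.9,    4.5]))]
top die_center []
top knockout_tip [(0.94, array([616.9, 339.9,  41.6])), (0.83, array([500.1,   9. ,  41.1]))]
top tray_free [(0.33, array([495.1,   6.1, 159.3]))]
```

View pics/scene23.png

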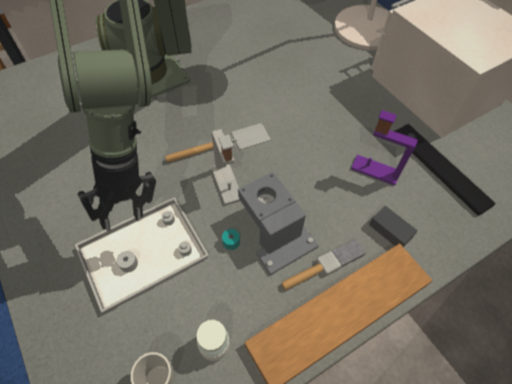

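View pics/top23.png

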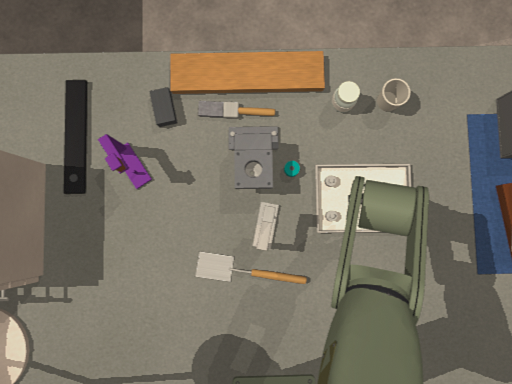

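Run:
```python
from h import *
for c in ('scene','top'):
  for l in ('knockout_grip',): print(c,l,[ (d['score'],toworld(c,d['position']).round(1)) for d in manip.spot_point(c,l)])
im=cv2.imread('pics/top23.png'); A=cv2.resize(im[190:260,235:305],(560,560),interpolation=cv2.INTER_CUBIC); cv2.imwrite('pics/t23.png',A)
im=cv2.imread('pics/scene23.png'); a=cv2.resize(im[120:210,195:270],(500,600),interpolation=cv2.INTER_CUBIC); cv2.imwrite('pics/s23.png',a)
a=cv2.resize(im[240:285,95:155],(720,540),interpolation=cv2.INTER_CUBIC); cv2.imwrite('pics/s23d.png',a)
```

```text
scene knockout_grip [(0.59, array([625.3, 337. , 164.3]))]
top knockout_grip [(0.83, array([618. , 341.8, 167.8])), (0.82, array([496. ,   3.6, 160.1]))]
```

View pics/t23.png

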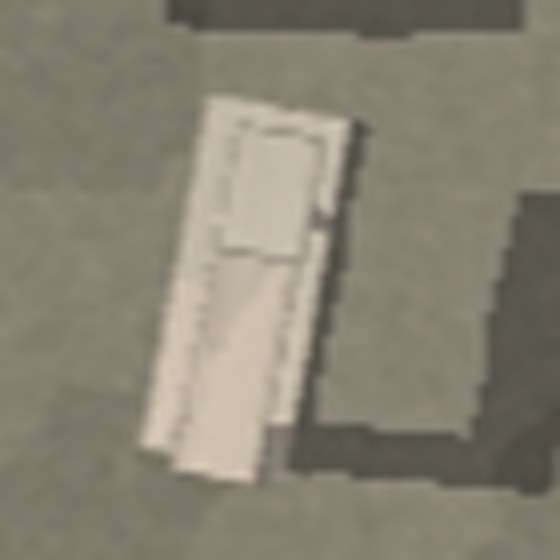

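View pics/s23.png

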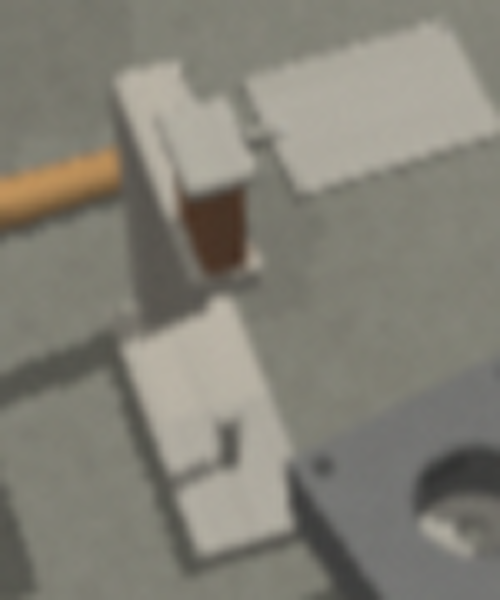

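View pics/s23d.png

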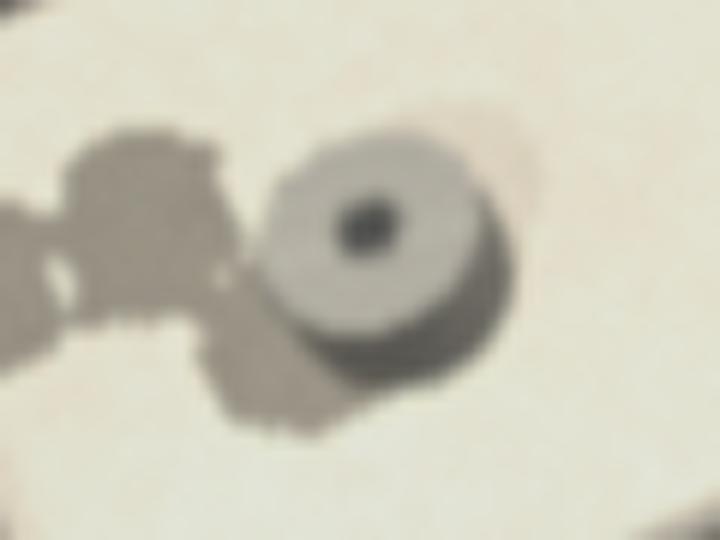

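Run:
```python
from fit import *
T2=lambda u,v:(235+u/8-.44,190+v/8-.44)
o=[('top',T2(210,97),(35,23,10)),('top',T2(356,122),(35,-23,10)),('top',T2(143,447),(-80,23,10))]
cap=[('top',T2(252,128),(17,12,192)),('top',T2(322,138),(17,-12,192)),('top',T2(296,258),(-17,-12,192)),('top',T2(224,245),(-17,12,192))]
for x in (o,cap): print(*fit(x,[500,9,-.2]))
from tilt import fit as tf
r=tf((370,226),[(350,382),(390,390),(440,377),(485,340),(508,295),(512,260)],[(262,245),(290,310),(340,333),(390,330),(440,300),(475,250),(475,195),(440,150),(400,133),(330,145)],(95,240),12,np.array([545,-279,17.5])); print(r.x.round(3))
ob=manip.observe(); print(ob['t'],ob['wrist_force'])
```

```text
[ 4.96790392e+02  5.84819137e+00 -2.15977749e-01] [[0.3, -0.2], [-0.4, 0.1], [0.0, 0.1]]
[ 4.97969208e+02  5.92986501e+00 -2.28390756e-01] [[-1.1, -0.8], [1.0, 0.2], [1.0, 0.6], [-0.9, -0.0]]
[ 5.47491e+02 -2.79636e+02  7.44300e+00 -2.30000e-02  5.40000e-02]
43.6 [-0.12467479  0.20396057 -0.01737241]
```

Run:
```python
from h import *
print(manip.sign_off())
```

```text
the job is handed in; nothing more can be done
None
```

The job is handed in: the die stands in the tray, and the knockout tool stands on its base in front of the nest. The robot's clock read 43.6 s of the 72 s allowed. No verdict was reported.

**What I did**
- **Finding the hole:** I took up the wooden-gripped tool and made light touches under the sole. The second of seven touches went into the hole.
- **Pushing the die up:** it took about 8 N and raised the die about 18 mm, a bit more than the 15 mm asked. That height comes from the arm reading; the camera gave about 13–14 mm shortly before the last 3 mm of push.
- **Placing the die:** I stood the tool on the bench, drew the die out from above, and set it down with about 7 N of contact.

**Last checks**
- **Tool:** its base and cap line up to within about 1 mm in the top camera, so it is upright. Its tip reads about 41–43 mm high.
- **Die:** it looks upright and flat in the tray near `tray_free`. The final camera fit still gave a tilt of 0.02–0.05 rad, which is within the 0.08 limit.
- **Other objects:** nothing else in view looked moved; I did not measure their positions.
- **Gripper:** it hangs clear, with about zero wrist force.

**What disagreed or went off plan**
- **Die tilt:** the eccentric push tilted the die about 0.2 rad. I corrected this by turning the wrist before setting it down.
- **Tool shift:** the tool had turned roughly 12–13° in the grip and slid about 35 mm sideways when released. It stayed standing.
- **Die height:** the last tilt fit put the die's centre about 10 mm below where it must be on the tray floor. I put that down to camera error, since `spot_point` read 15.4 mm, close to the expected 17.5 mm.

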